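Offer up the damp cupboard's door and hold its hinges in line for the pins

TASK

Lift the loose plywood door up clear of the peg rack and offer it up to the damp cupboard, standing open about square to the cupboard's front, so that its two hinge knuckles sit midway in the gaps between the cupboard's knuckles, clear of those above and below, with all the pin holes in line, so that a pin would drop straight through each hinge. Finish while still holding it there: keep the door motionless and carried by your grip alone, not resting or pressing on the cupboard, while I drop the pins in. Do not knock the cupboard hard, and do not push the bats, the tin or the other things on the bench about.

Things in the scene. Friction and masses are not known exactly. Their poses are not given: they have to be found in the camera images.
- door: loose stiff plywood door, 160 wide x 180 high x 15 mm thick, 0.25-0.45 kg, upright in the rack. Origin: centre of its underside. z up, y along its width to the hinge edge, x out of its outer face, which carries two steel hinge leaves (all at y > 50 mm) and a dark knob 22 mm wide standing 22 mm out at y -58, z 105 mm
- door_top (a point): middle of the door's bare top edge, z 180 mm in its frame, where it can be pinched across its 15 mm thickness; same axes as the door
- knuckle_low (a point): centre of the pin hole of the door's lower knuckle, a steel tube 14 mm outside, 9 mm hole, 14 mm high, its hole axis along the door's z; at x 17.5, y 83, z 46 mm in the door's frame; same axes as the door
- knuckle_high (a point): the same for the door's upper knuckle; at x 17.5, y 83, z 134 mm in the door's frame; same axes as the door
- cupboard: fixed plywood damp cupboard, 240 wide (x) x 240 deep (y) x 244 mm high, open front towards its -y. Origin: centre of its underside. Two hinge leaves on the front of the stile at the opening's +x side; hole axis vertical at x 80, y -130 mm, 10 mm in front of the stile's face. A door open square to the front has the cupboard's yaw, its hinge edge to the front, its underside 43 mm above the bench
- jamb_low (a point): where knuckle_low belongs: on the hinge axis, mid-gap of the cupboard's lower hinge, 89 mm above the bench. Each hinge has two knuckle tubes (14 mm outside, 9 mm hole, 14 mm high) with a 20 mm gap between for the door's 14 mm knuckle. In place, all clears by 3 mm; a 6 mm pin passes if the holes agree within 2.5 mm. Axes as the cupboard
- jamb_high (a point): the same for the upper hinge, 177 mm above the bench; where knuckle_high belongs. An open door held at its height can be moved straight in along the cupboard's +y from 100 mm in front with nothing in the way
- rack: fixed wooden peg rack, 200 (x) x 130 (y) mm, base 12 mm high; origin: centre of its underside. Three places at x -58, 0 and 58 mm, each between four 10 mm pegs (tops 68 mm above the bench, 18 mm free between, at y -35 and 35 mm), hold panels upright on the base, width along the rack's y, outer face to its x. Door and two bats stand there in any order
- bat_plaster: bystander: white plaster bat, 120 x 120 x 15 mm, upright in the rack, its top 132 mm above the bench; origin: centre of its underside
- bat_wood: bystander: dark wooden bat, same size, upright in the rack; origin: centre of its underside
- pin_tin: bystander: shallow metal tin, 88 mm across, 18 mm high, with two brass hinge pins, standing on top of the cupboard; origin: centre of its underside
- brush_jar: bystander: blue jar, 80 mm across, with brushes, 200 mm high in all; origin: centre of its underside
- slip_jar: bystander: light brown jar with white lid, 72 mm across, 110 mm high; origin: centre of its underside
- shaver: bystander: red plastic clay shaver, 220 mm long, 42 mm wide, 24 mm high, along its x; origin: on the bench under it, 20 mm from its middle
- dish: bystander: small dark clay bowl, 90 mm across, 32 mm high; origin: centre of its underside
Things that resemble listed ones, but are neither listed nor needed, are in the scene too. Of the things that look like the door, the smaller one is meant.

How it is judged:
By the outcome, as a careful person would: the job done as asked, in the order asked, and still so for the second after the job is handed in, while the arm keeps its last pose, push and grip.
It also fails if it takes over 51 s, if anything falls off the work surface, if the arm or the gripper's body presses on something with over 40 N, if the wrist force passes 120 N, or if a joint passes its speed limit or range.

ROBOT

A 7-joint arm with a two-finger parallel gripper is mounted at the origin on the work surface. World frame = base frame: x ahead of the robot, y to its left, z up, the work surface at z = 0. Lengths are in m, angles in rad, forces in N, time in s.
With the tool pointing down it reaches from about 0.425 to 0.925 m from the base axis. Payload 6.8 kg.
Tool frame: the origin (TCP) lies between the finger pads; the fingertips stand 11 mm ahead of it and the grasp point (between the pads) lies 8 mm behind it; x points along the fingers, y is the direction in which the jaws open and shut, and the axes are right-handed (so a half turn about x gives the same grasp; the last joint's range is limited). The gripper opens to 85 mm and grips with 20 to 120 N. Pads are 22 mm wide; open, the fingers measure 114 mm over their backs; the gripper's body (76 mm by 85 mm) begins 54 mm behind the grasp point. The pads swing forward as they close: fully open they stand 13 mm farther back than shut.
Start: joints at [1.075, 0.477, 0.022, 1.555, -0.011, 1.109, -0.083], TCP at [0.255, -0.625, 0.242] pointing down, gripper open.
Joint ranges: [-2.96, 2.96], [-0.34, 2.1], [-1.41, 1.46], [0.24, 2.44], [-1.37, 4.51], [0.17, 1.92], [-2.96, 2.96]. Speed limits (rad/s): [2.39, 2.39, 3.14, 3.14, 3.14, 3.14, 3.14].

INTERFACE

Orientations are given as a 3x3 rotation matrix whose columns are the frame's x, y, z axes.
In Python, from bench import arm gives the robot as it stands. The module is installed in compiled form; this text tells all that it offers.
- The arm moves only by the tool carry_out, never from a script. Its argument "steps" is a list of rows, each an object of numbers: "dx", "dy", "dz": the shift along the tool's x, y, z in m; "ax", "ay", "az": the turn, a rotation vector about the tool's x, y, z in degrees. A call has exactly 10 rows; each row shifts and turns the pose as measured when the row begins, along the tool's axes as they then stand; what a row does not reach is not made up. A row lasts 1/12 s, in which the tool goes at most 41.7 mm and 7.16 degrees, less where a joint would pass 70% of its speed; a pose out of reach is approached as far as the arm can. A call with a gripper value outside its range is refused whole. "hand" is the finger opening in m, from 0 to 0.0854, set as the call begins (left out, the last holds). The fingers move at their own pace and stop on an object; "force" is the grip in N (left out, the last holds). Time passes only in rows, so rows that do not move let the fingers close, or fill a call up. It gives the time, the measured TCP pose, the force and the opening at its end, in the units of the state.
- arm.observe(): the state, without advancing time (a new reading comes with each control period).
- arm.snapshot(name): name is "scene" or "top"; returns the picture (420x560x3 uint8, blue, green, red); there is no depth.
- arm.camera_params(name): a dict with "camera_matrix" (3x3 intrinsics, pixels), "distortion" ([k1, k2, p1, p2, k3] as OpenCV has them; the pictures are not rectified), "R" (3x3) and "t" (3): a world point X has camera coordinates R X + t. Camera axes: x right, y down, z forward; pixel columns grow to the right and rows downward; lengths in m; the calibration is good to about 2 mm. A picture is of the moment at which its call begins. camera_params takes no time and is no camera call.
- arm.close_job(): hands the job in, once; it reports no verdict.
The state is a dict: "time": time; "joint_positions": joint angles; "joint_vel": joint speeds; "joint_efforts": joint torques, N m; "eef_pos": TCP position; "ee_rot": TCP orientation; "ft_force": force on the tool from outside, world axes, zero at the start; "moment": the same for the moment, N m; "width": finger opening in m.
Only numpy, scipy, OpenCV 4.12 (cv2) and the standard library are available. Lean on these libraries where they do the work, as an engineer would, in place of code of your own. Each camera call takes 0.05 s, during which the arm holds its last target.

## Working session

There is one attempt and no reset: what is moved stays moved. The work goes in short steps, Python scripts to look and compute and a tool call to move; the robot and the scene stay as the last step left them, time stands still between calls to the robot, and variables do not carry over. Pictures are saved under pics/ and viewed, and the job is handed in when it is done.

Besides the shell and the picture viewer there is one more tool, called after "Call:" as a command line: name --argument value ..., lists and objects as JSON in quotes. carry_out: Moves the arm, as the interface text tells. Its arguments: {"type":"object","properties":{"steps":{"type":"array"},"hand":{"type":"number"},"force":{"type":"number"}},"required":["steps"]}

```bash
mkdir -p pics; cat > h.py <<'E'
import numpy as np,cv2
from bench import arm
np.set_printoptions(precision=4,suppress=True)
def snap(n,f):
    im=arm.snapshot(n); cv2.imwrite('pics/'+f+'.png',im); return im
def cam(n):
    p=arm.camera_params(n); return [np.array(p[k],float) for k in('camera_matrix','distortion','R','t')]
def proj(n,X):
    K,D,R,t=cam(n); return cv2.projectPoints(np.array(X,float).reshape(-1,1,3),cv2.Rodrigues(R)[0],t.reshape(3,1),K,D)[0].reshape(-1,2)
def ray(n,px):
    K,D,R,t=cam(n); u=cv2.undistortPoints(np.array(px,float).reshape(-1,1,2),K,D).reshape(-1,2)
    d=np.c_[u,np.ones(len(u))]@R; return -R.T@t.ravel(),d
def onz(n,px,z):
    c,d=ray(n,px); s=(z-c[2])/d[:,2]; return c+d*s[:,None]
def crop(src,f,x0,y0,x1,y1,k):
    im=cv2.imread('pics/'+src+'.png')[y0:y1,x0:x1]; cv2.imwrite('pics/'+f+'.png',cv2.resize(im,None,fx=k,fy=k,interpolation=cv2.INTER_CUBIC))
E
python3 - <<'E'
from h import *
snap('scene','s0');snap('top','t0')
for n in('scene','top'):
    K,D,R,t=cam(n);print(n,K,D,R,-R.T@t)
s=arm.observe();print(s)
E
```

```text
scene [[436.1327   0.     286.0051]
 [  0.     436.1327 212.4139]
 [  0.       0.       1.    ]] [-0.1386  0.      0.      0.      0.    ] [[-0.4642  0.8858 -0.0004]
 [ 0.7411  0.3881 -0.5479]
 [-0.4852 -0.2546 -0.8366]] [1.0991 0.2736 1.138 ]
top [[537.0357   0.     270.9753]
 [  0.     537.0357 202.2754]
 [  0.       0.       1.    ]] [-0.1307  0.      0.      0.      0.    ] [[ 0.0038 -1.     -0.0015]
 [-0.9989 -0.0038 -0.0467]
 [ 0.0467  0.0016 -0.9989]] [ 0.4534 -0.0324  1.4536]
{'time': 0.1, 'joint_positions': array([ 1.0749,  0.4777,  0.0224,  1.5564, -0.0115,  1.1093, -0.0831]), 'joint_vel': array([-0.    , -0.0025,  0.0007, -0.0018, -0.0011, -0.0004, -0.    ]), 'joint_efforts': array([  0.0036, -59.7758,   1.6131, -28.1954,   0.0128,   0.005 ,
        -0.    ]), 'eef_pos': array([ 0.255 , -0.6244,  0.2414]), 'ee_rot': array([[-0.0007,  0.3781, -0.9258],
       [ 0.0015, -0.9258, -0.3781],
       [-1.    , -0.0017,  0.0001]]), 'ft_force': array([ 0.9443,  0.3874, -0.6902]), 'moment': array([-0.0265, -0.0381, -0.0467]), 'width': 0.08538801266099845}
```

View pics/s0.png

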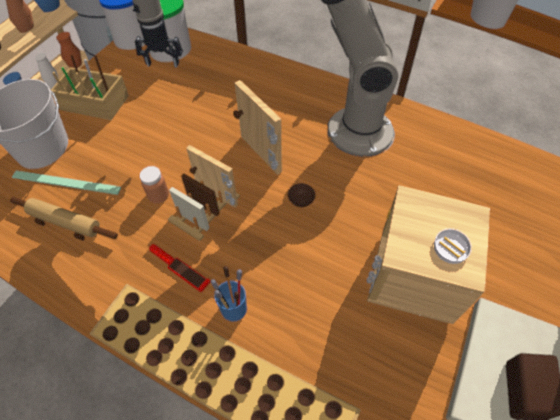

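View pics/t0.png

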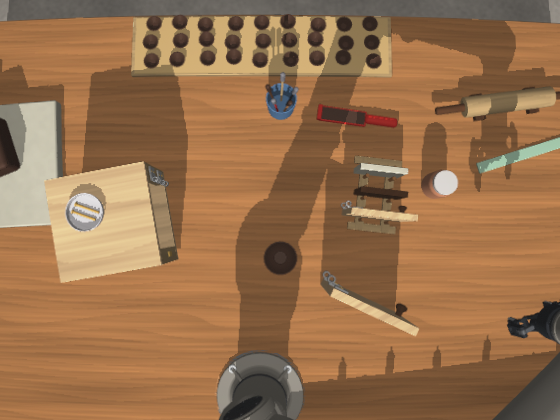

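Two door-like panels are visible. One stands in the rack (scene 212,175; top 383,214) and the other is free-standing (scene 258,127; top 375,312). I'll check both in close crops.

```bash
python3 - <<'E'
from h import *
crop('t0','tc',320,140,460,240,5.7)
crop('s0','sc',150,80,310,240,3.7)
crop('t0','tcc',30,150,200,290,4.2)
crop('s0','scc',350,180,500,330,3.9)
E
```

```text
(no output)
```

View pics/tc.png

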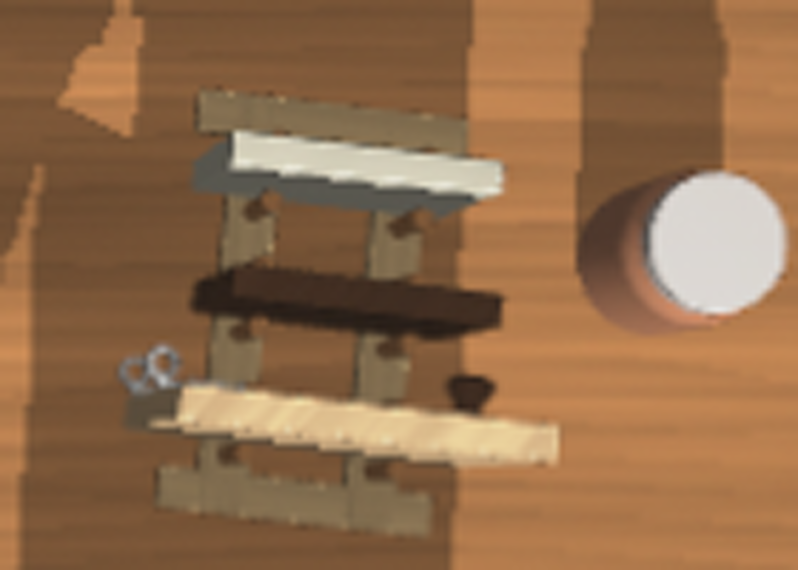

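View pics/sc.png

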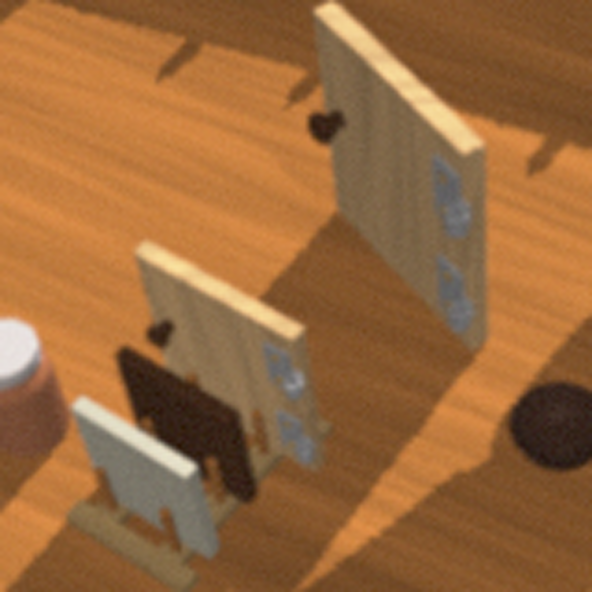

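View pics/tcc.png

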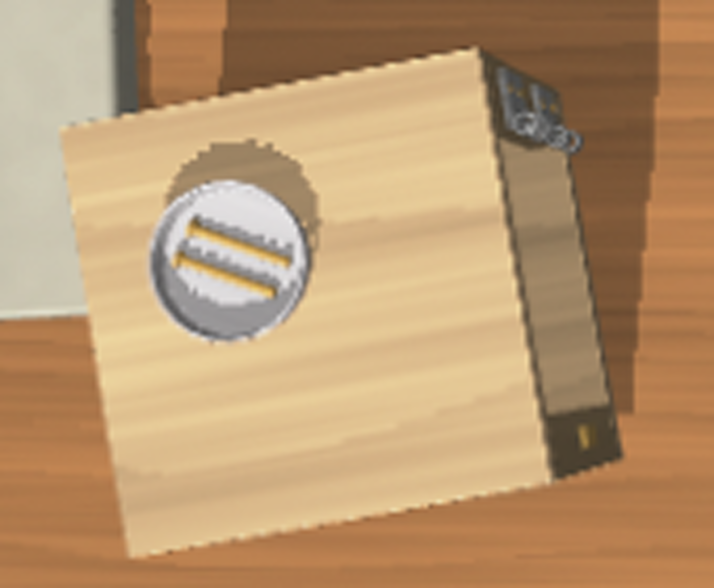

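View pics/scc.png

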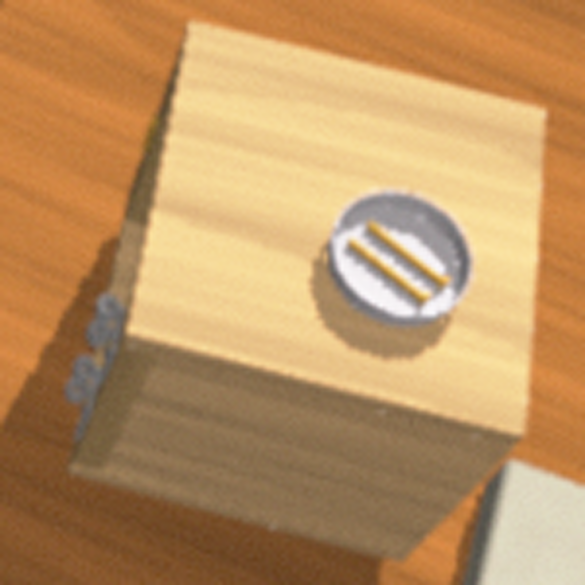

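The rack panel is the smaller one: it is about as tall as the task says and stands with the bats in the rack, so I choose it (top 383,214). The larger free-standing panel is the decoy. Next I fit the poses.

```bash
cat >> h.py <<'E'
from scipy.optimize import least_squares
def fit(pts,x0,W=None):
    # pts: list (cam, px, local xyz) ; pose x,y,yaw
    def T(p,L): 
        c,s=np.cos(p[2]),np.sin(p[2]); L=np.array(L,float); return np.array([p[0]+c*L[0]-s*L[1],p[1]+s*L[0]+c*L[1],L[2]])
    def f(p):
        return np.concatenate([proj(n,[T(p,L)])[0]-np.array(px) for n,px,L in pts])
    r=least_squares(f,x0); return r.x,r.fun.reshape(-1,2)
E
cat > m1.py <<'E'
from h import *
tc=lambda a,b:(a/4.2+30,b/4.2+150)
sc=lambda a,b:(a/3.9+350,b/3.9+180)
# crop resize half pixel ignored
H=.244
P=[('top',tc(478,46),(.12,-.12,H)),('top',tc(553,482),(-.12,-.12,H)),('top',tc(62,128),(.12,.12,H)),('top',tc(130,557),(-.12,.12,H))]
S=[('scene',sc(190,22),(-.12,-.12,H)),('scene',sc(545,110),(-.12,.12,H)),('scene',sc(523,437),(.12,.12,H)),('scene',sc(128,338),(.12,-.12,H))]
for q in(P,S,P+S):
    r,e=fit(q,[.5,.35,0.1]);print('cup',r,np.degrees(r[2]),e.ravel())
tc=lambda a,b:(a/5.7+320,b/5.7+140)
sc=lambda a,b:(a/3.7+150,b/3.7+80)
H=.192
P=[('top',tc(182,386),(.0075,.08,H)),('top',tc(558,424),(.0075,-.08,H)),('top',tc(556,465),(-.0075,-.08,H)),('top',tc(178,430),(-.0075,.08,H))]
S=[('scene',sc(138,258),(.0075,-.08,H)),('scene',sc(148,242),(-.0075,-.08,H)),('scene',sc(303,327),(-.0075,.08,H)),('scene',sc(298,338),(.0075,.08,H))]
for q in(P,S,P+S):
    r,e=fit(q,[.45,-.25,-.1]);print('door',r,np.degrees(r[2]),e.ravel())
for z,p in((.132,[(232,132),(502,163),(502,192),(234,168)]),(.132,[(235,268),(502,297),(500,325),(235,300)])):
    print('bat',onz('top',[tc(*a) for a in p],z)[:,:2].tolist())
print('rack',onz('top',[tc(200,90),tc(467,120),tc(430,535),tc(158,500)],.012)[:,:2].tolist())
print('pin', [ (onz('top',[p],0)[0,:2]) for p in [(280,258),(281,100)]])
E
python3 m1.py
```

```text
cup [0.4633 0.3553 0.1854] 10.623218257157264 [ 0.2914 -0.0236  0.3271  0.1024 -0.556  -0.2301 -0.1032  0.1389]
cup [0.4683 0.3601 0.188 ] 10.770929116911514 [-0.3919 -0.0755  0.0439 -0.1041  0.924   0.5267 -0.5683 -0.5123]
cup [0.4653 0.3578 0.1867] 10.698894777734818 [-0.8271 -0.9476 -0.6831 -0.8756 -1.589  -1.0087 -1.0429 -0.6968 -0.786
 -1.2831 -0.5099 -1.2764  0.2182 -0.9699 -1.0915 -2.0715]
door [ 0.4838 -0.2994 -0.0927] -5.313987143732212 [-0.3132  0.6767  0.343   0.4632  0.162  -0.4326 -0.182  -0.7082]
door [ 0.4889 -0.2924 -0.0943] -5.400717815913324 [-0.8856 -1.0254 -0.2553  0.0297  1.4895  0.1251 -0.4109  0.6992]
door [ 0.485  -0.2972 -0.0939] -5.381171061106447 [-1.2296  0.0916 -0.564  -0.0386 -0.7523 -0.9347 -1.1061 -1.2942 -1.4848
 -2.4703 -0.8612 -1.3993  0.7394 -1.4526 -1.1552 -0.8965]
bat [[0.6132124659507552, -0.2525915226813351], [0.6005025661054747, -0.371673053507218], [0.5877625456597706, -0.3715173640643654], [0.597460867516212, -0.2533582788239026]]
bat [[0.5538253825690261, -0.2535329373662122], [0.5417675976187641, -0.37102535544435533], [0.5295295137595503, -0.37002583068048966], [0.5398980612075699, -0.25346221250754875]]
rack [[0.6476994994559563, -0.25742052427873585], [0.6343480854375534, -0.3857622632115317], [0.4366899177998729, -0.36634152984526075], [0.4530667774950745, -0.23664885948614076]]
pin [array([ 0.3708, -0.055 ]), array([ 0.8027, -0.0565])]
```

```bash
sed -i 's#(a/\([0-9.]*\)+\([0-9]*\),b/\([0-9.]*\)+\([0-9]*\))#((a+.5)/\1-.5+\2,(b+.5)/\3-.5+\4)#' m1.py; grep lambda m1.py; python3 m1.py
cat >> h.py <<'E'
def go(pos,yawdeg):
    s=arm.observe();R=s['ee_rot'];p=s['eef_pos']
    a=np.radians(yawdeg);c,q=np.cos(a),np.sin(a)
    Rt=np.array([[0,c,-q],[0,q,c],[-1,0,0]]).astype(float)
    Rt=np.c_[[0,0,-1],[c,q,0],np.cross([0,0,-1],[c,q,0])]
    print('t',s['time'],'pos',p,'yaw',np.degrees(np.arctan2(R[1,1],R[0,1])),'w',s['width'],'F',s['ft_force'],'M',s['moment'])
    print('shift mm tool',1000*R.T@(np.array(pos)-p),'rotvec deg',np.degrees(cv2.Rodrigues(R.T@Rt)[0].ravel()))
E
python3 - <<'E'
from h import *
print(onz('top',[(333,295),(416,332),(401,308)],.24))
go([.4855,-.2965,.30],-5.35)
E
```

```text
tc=lambda a,b:((a+.5)/4.2-.5+30,(b+.5)/4.2-.5+150)
sc=lambda a,b:((a+.5)/3.9-.5+350,(b+.5)/3.9-.5+180)
tc=lambda a,b:((a+.5)/5.7-.5+320,(b+.5)/5.7-.5+140)
sc=lambda a,b:((a+.5)/3.7-.5+150,(b+.5)/3.7-.5+80)
cup [0.4641 0.3563 0.1854] 10.624083867775639 [ 0.2857 -0.0203  0.3125  0.0942 -0.5384 -0.2206 -0.0992  0.1348]
cup [0.4677 0.359  0.1882] 10.785823332905133 [-0.3733 -0.017   0.0324 -0.0794  0.9032  0.479  -0.5569 -0.5258]
cup [0.4656 0.3577 0.1868] 10.700393016552434 [-0.3923 -0.6944 -0.2466 -0.6246 -1.1555 -0.7513 -0.6087 -0.4403 -0.497
 -0.8488 -0.2089 -0.8407  0.51   -0.5143 -0.8137 -1.6186]
door [ 0.4847 -0.2984 -0.0927] -5.311888975496595 [-0.3168  0.6765  0.3463  0.4634  0.1657 -0.4323 -0.1854 -0.7086]
door [ 0.4882 -0.2941 -0.0941] -5.39054185668744 [-0.863  -1.0051 -0.2338  0.0537  1.4684  0.1085 -0.4313  0.6785]
door [ 0.4856 -0.2971 -0.0936] -5.36370310500136 [-0.8767  0.2623 -0.2092  0.1131 -0.3955 -0.783  -0.7512 -1.1235 -1.2045
 -1.9476 -0.5808 -0.879   1.0384 -0.9299 -0.856  -0.3713]
bat [[0.6142348936788244, -0.25156822069102336], [0.6015273040251942, -0.3706403583096777], [0.5887865635788723, -0.37048461710401737], [0.5984820476772348, -0.25233518017661377]]
bat [[0.5548436710227359, -0.25251030096685234], [0.5427896428593888, -0.3699922060676134], [0.5305511568689748, -0.368992624330121], [0.5409156078653107, -0.252439669604721]]
rack [[0.648816323553933, -0.2563045996062653], [0.6354666213671144, -0.38463758915570445], [0.43780174970394936, -0.36521664405572535], [0.4541724169465345, -0.23553580505204263]]
pin [array([ 0.3708, -0.055 ]), array([ 0.8027, -0.0565])]
[[ 0.3012 -0.1712  0.24  ]
 [ 0.2158 -0.3616  0.24  ]
 [ 0.271  -0.3265  0.24  ]]
t 0.1 pos [ 0.255  -0.6244  0.2414] yaw -67.78485220867219 w 0.08538801266099845 F [ 0.9443  0.3874 -0.6902] M [-0.0265 -0.0381 -0.0467]
shift mm tool [ -58.2633 -216.5258 -337.3252] rotvec deg [-62.4348  -0.0475   0.0894]
```

Call:
carry_out --steps '[{"dx": -0.008, "dy": -0.0217, "dz": -0.0335}, {"dx": -0.008, "dy": -0.0217, "dz": -0.0335}, {"dx": -0.008, "dy": -0.0217, "dz": -0.0335}, {"dx": -0.008, "dy": -0.0217, "dz": -0.0335}, {"dx": -0.008, "dy": -0.0217, "dz": -0.0335}, {"dx": -0.008, "dy": -0.0217, "dz": -0.0335}, {"dx": -0.008, "dy": -0.0217, "dz": -0.0335}, {"dx": -0.008, "dy": -0.0217, "dz": -0.0335}, {"dx": -0.006, "dy": -0.0217, "dz": -0.0335}, {"dx": 0, "dy": -0.0217, "dz": -0.0335}]' --hand 0.06 --force 60

```text
schema error: expected keys dx, dy, dz, ax, ay, az
```

Call:
carry_out --steps '[{"ax": -6.9}, {"ax": -6.9}, {"ax": -6.9}, {"ax": -6.9}, {"ax": -6.9}, {"ax": -6.9}, {"ax": -6.9}, {"ax": -6.9}, {"ax": -6.9}, {}]'

```text
schema error: expected keys dx, dy, dz, ax, ay, az
```

```bash
python3 - <<'E'
from h import *
go([.4856,-.2965,.167],-5.36)
E
```

```text
t 0.1 pos [ 0.255  -0.6244  0.2414] yaw -67.78485220867219 w 0.08538801266099845 F [ 0.9443  0.3874 -0.6902] M [-0.0265 -0.0381 -0.0467]
shift mm tool [  74.7364 -216.2648 -337.4303] rotvec deg [-62.4248  -0.0475   0.0894]
```

All six keys are required in each row.

Call:
carry_out --steps '[{"dx": -0.008, "dy": -0.0217, "dz": -0.0335, "ax": 0, "ay": 0, "az": 0}, {"dx": -0.008, "dy": -0.0217, "dz": -0.0335, "ax": 0, "ay": 0, "az": 0}, {"dx": -0.008, "dy": -0.0217, "dz": -0.0335, "ax": 0, "ay": 0, "az": 0}, {"dx": -0.008, "dy": -0.0217, "dz": -0.0335, "ax": 0, "ay": 0, "az": 0}, {"dx": -0.008, "dy": -0.0217, "dz": -0.0335, "ax": 0, "ay": 0, "az": 0}, {"dx": -0.008, "dy": -0.0217, "dz": -0.0335, "ax": 0, "ay": 0, "az": 0}, {"dx": -0.008, "dy": -0.0217, "dz": -0.0335, "ax": 0, "ay": 0, "az": 0}, {"dx": -0.008, "dy": -0.0217, "dz": -0.0335, "ax": 0, "ay": 0, "az": 0}, {"dx": 0, "dy": -0.0217, "dz": -0.0335, "ax": 0, "ay": 0, "az": 0}, {"dx": 0, "dy": -0.0217, "dz": -0.0335, "ax": 0, "ay": 0, "az": 0}]' --hand 0.06 --force 60

```text
time: 0.93
eef_pos: [0.4817, -0.2945, 0.3011]
ee_rot: [[-0.012, 0.358, -0.934], [0.004, -0.934, -0.358], [-1.0, -0.007, 0.01]]
ft_force: [1.1, -0.3, -0.3]
width: 0.0602
```

Call:
carry_out --steps '[{"dx": 0, "dy": 0, "dz": 0, "ax": -6.9, "ay": 0, "az": 0}, {"dx": 0, "dy": 0, "dz": 0, "ax": -6.9, "ay": 0, "az": 0}, {"dx": 0, "dy": 0, "dz": 0, "ax": -6.9, "ay": 0, "az": 0}, {"dx": 0, "dy": 0, "dz": 0, "ax": -6.9, "ay": 0, "az": 0}, {"dx": 0, "dy": 0, "dz": 0, "ax": -6.9, "ay": 0, "az": 0}, {"dx": 0, "dy": 0, "dz": 0, "ax": -6.9, "ay": 0, "az": 0}, {"dx": 0, "dy": 0, "dz": 0, "ax": -6.9, "ay": 0, "az": 0}, {"dx": 0, "dy": 0, "dz": 0, "ax": -6.9, "ay": 0, "az": 0}, {"dx": 0, "dy": 0, "dz": 0, "ax": -6.9, "ay": 0, "az": 0}, {"dx": 0, "dy": 0, "dz": 0, "ax": 0, "ay": 0, "az": 0}]'

```text
time: 1.77
eef_pos: [0.4884, -0.2775, 0.2977]
ee_rot: [[-0.015, 0.997, -0.074], [0.012, -0.074, -0.997], [-1.0, -0.016, -0.01]]
ft_force: [0.1, 0.3, -0.3]
width: 0.0599
```

```bash
python3 - <<'E'
from h import *
go([.4856,-.2965,.167],-5.36)
E
```

```text
t 1.7667 pos [ 0.4884 -0.2775  0.2977] yaw -4.2197506912107166 w 0.0599077412954088 F [ 0.1259  0.3009 -0.3374] M [-0.0425  0.0024 -0.0224]
shift mm tool [130.5045   0.6924  20.4757] rotvec deg [ 1.1355 -0.5867  0.9096]
```

Call:
carry_out --steps '[{"dx": 0.01, "dy": 0, "dz": 0.005, "ax": 1.1, "ay": -0.6, "az": 0.9}, {"dx": 0.01, "dy": 0, "dz": 0.005, "ax": 0, "ay": 0, "az": 0}, {"dx": 0.01, "dy": 0, "dz": 0.005, "ax": 0, "ay": 0, "az": 0}, {"dx": 0.01, "dy": 0, "dz": 0.004, "ax": 0, "ay": 0, "az": 0}, {"dx": 0.01, "dy": 0, "dz": 0, "ax": 0, "ay": 0, "az": 0}, {"dx": 0.01, "dy": 0, "dz": 0, "ax": 0, "ay": 0, "az": 0}, {"dx": 0.008, "dy": 0, "dz": 0, "ax": 0, "ay": 0, "az": 0}, {"dx": 0.004, "dy": 0, "dz": 0, "ax": 0, "ay": 0, "az": 0}, {"dx": 0, "dy": 0, "dz": 0, "ax": 0, "ay": 0, "az": 0}, {"dx": 0, "dy": 0, "dz": 0, "ax": 0, "ay": 0, "az": 0}]'

```text
time: 2.6
eef_pos: [0.4851, -0.2971, 0.2168]
ee_rot: [[-0.005, 0.994, -0.107], [0.003, -0.107, -0.994], [-1.0, -0.005, -0.003]]
ft_force: [0.7, 0.3, -0.2]
width: 0.0597
```

```bash
python3 - <<'E'
from h import *
go([.4856,-.2965,.167],-5.36)
snap('scene','s1');snap('top','t1')
crop('s1','s1c',140,90,300,240,3.9)
crop('t1','t1c',320,140,460,240,5.7)
s=arm.observe();T=s['eef_pos'];R=s['ee_rot']
print(proj('scene',[T,T+R@[.011,.03,0],T+R@[.011,-.03,0]]))
E
```

```text
t 2.6 pos [ 0.4851 -0.2971  0.2168] yaw -6.124635903936262 w 0.05974400796814889 F [ 0.66    0.2642 -0.2415] M [ 0.0917 -0.0225 -0.0082]
shift mm tool [49.792   0.7272 -0.4845] rotvec deg [-0.765  -0.1487  0.2993]
[[207.3818 151.0564]
 [201.1426 160.4811]
 [214.6589 146.9287]]
```

View pics/s1c.png

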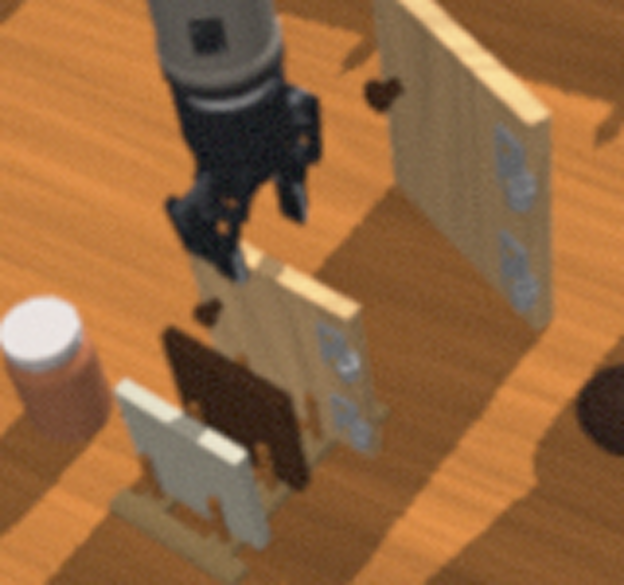

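View pics/t1c.png

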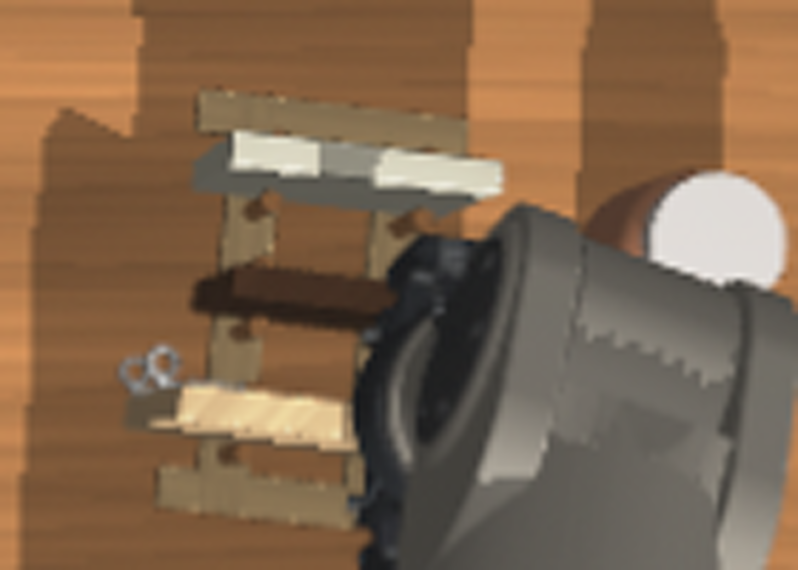

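The scene view shows the fingertips at about (201,162) and (216,146), straddling the door's top edge and close to the predicted (201,160) and (215,147). Now I descend.

Call:
carry_out --steps '[{"dx": 0.008, "dy": 0.001, "dz": -0.0005, "ax": -0.8, "ay": -0.1, "az": 0.3}, {"dx": 0.008, "dy": 0, "dz": 0, "ax": 0, "ay": 0, "az": 0}, {"dx": 0.008, "dy": 0, "dz": 0, "ax": 0, "ay": 0, "az": 0}, {"dx": 0.008, "dy": 0, "dz": 0, "ax": 0, "ay": 0, "az": 0}, {"dx": 0.007, "dy": 0, "dz": 0, "ax": 0, "ay": 0, "az": 0}, {"dx": 0.005, "dy": 0, "dz": 0, "ax": 0, "ay": 0, "az": 0}, {"dx": 0.004, "dy": 0, "dz": 0, "ax": 0, "ay": 0, "az": 0}, {"dx": 0.002, "dy": 0, "dz": 0, "ax": 0, "ay": 0, "az": 0}, {"dx": 0, "dy": 0, "dz": 0, "ax": 0, "ay": 0, "az": 0}, {"dx": 0, "dy": 0, "dz": 0, "ax": 0, "ay": 0, "az": 0}]'

```text
time: 3.53
eef_pos: [0.4872, -0.2967, 0.1627]
ee_rot: [[0.003, 0.996, -0.091], [-0.001, -0.091, -0.996], [-1.0, 0.003, 0.0]]
ft_force: [-0.1, 0.0, -0.3]
width: 0.0597
```

```bash
python3 - <<'E'
from h import *
go([.486,-.2965,.167],-5.36)
E
```

```text
t 3.5333 pos [ 0.4872 -0.2967  0.1627] yaw -5.212771769878372 w 0.05968609927321618 F [-0.128   0.0437 -0.3154] M [0.0162 0.0125 0.0321]
shift mm tool [-4.3229 -1.1738 -0.1223] rotvec deg [ 0.1472  0.0189 -0.1693]
```

Call:
carry_out --steps '[{"dx": 0, "dy": -0.0005, "dz": 0, "ax": 0, "ay": 0, "az": 0}, {"dx": 0, "dy": 0, "dz": 0, "ax": 0, "ay": 0, "az": 0}, {"dx": 0, "dy": 0, "dz": 0, "ax": 0, "ay": 0, "az": 0}, {"dx": 0, "dy": 0, "dz": 0, "ax": 0, "ay": 0, "az": 0}, {"dx": 0, "dy": 0, "dz": 0, "ax": 0, "ay": 0, "az": 0}, {"dx": 0, "dy": 0, "dz": 0, "ax": 0, "ay": 0, "az": 0}, {"dx": 0, "dy": 0, "dz": 0, "ax": 0, "ay": 0, "az": 0}, {"dx": 0, "dy": 0, "dz": 0, "ax": 0, "ay": 0, "az": 0}, {"dx": 0, "dy": 0, "dz": 0, "ax": 0, "ay": 0, "az": 0}, {"dx": 0, "dy": 0, "dz": 0, "ax": 0, "ay": 0, "az": 0}]' --hand 0 --force 25

```text
time: 4.37
eef_pos: [0.4869, -0.297, 0.1637]
ee_rot: [[0.004, 0.996, -0.091], [-0.001, -0.091, -0.996], [-1.0, 0.004, 0.001]]
ft_force: [-0.3, 0.6, -0.7]
width: 0.0147
```

```bash
python3 - <<'E'
from h import *
go([.486,-.2965,.167],-5.36)
snap('scene','s2');snap('top','t2')
crop('s2','s2c',140,90,300,240,3.9)
E
```

```text
t 4.3667 pos [ 0.4869 -0.297   0.1637] yaw -5.236050991499071 w 0.014729526449734173 F [-0.322   0.649  -0.7315] M [-0.0346  0.0475 -0.0537]
shift mm tool [-3.3239 -0.9725 -0.4052] rotvec deg [ 0.1238  0.0604 -0.2527]
```

View pics/s2c.png

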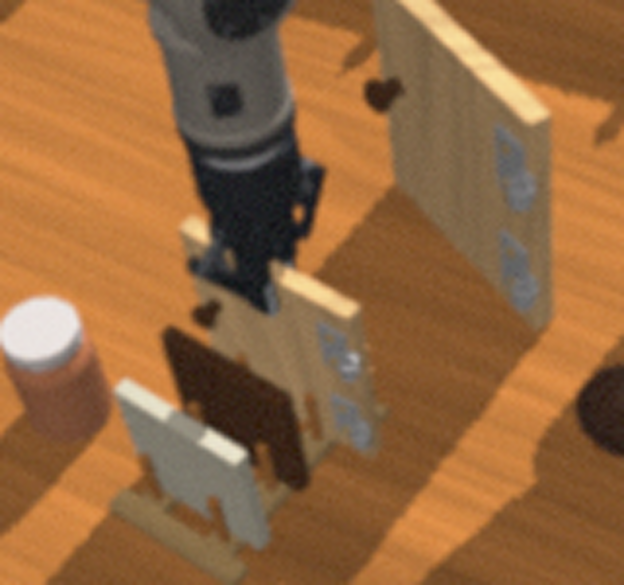

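Call:
carry_out --steps '[{"dx": 0, "dy": 0, "dz": 0, "ax": 0, "ay": 0, "az": 0}, {"dx": 0, "dy": 0, "dz": 0, "ax": 0, "ay": 0, "az": 0}, {"dx": -0.004, "dy": 0, "dz": 0, "ax": 0, "ay": 0, "az": 0}, {"dx": -0.008, "dy": 0, "dz": 0, "ax": 0, "ay": 0, "az": 0}, {"dx": -0.008, "dy": 0, "dz": 0, "ax": 0, "ay": 0, "az": 0}, {"dx": -0.008, "dy": 0, "dz": 0, "ax": 0, "ay": 0, "az": 0}, {"dx": -0.008, "dy": 0, "dz": 0, "ax": 0, "ay": 0, "az": 0}, {"dx": -0.008, "dy": 0, "dz": 0, "ax": 0, "ay": 0, "az": 0}, {"dx": -0.008, "dy": 0, "dz": 0, "ax": 0, "ay": 0, "az": 0}, {"dx": -0.008, "dy": 0, "dz": 0, "ax": 0, "ay": 0, "az": 0}]' --force 80

```text
time: 5.3
eef_pos: [0.4854, -0.2961, 0.2279]
ee_rot: [[0.001, 0.996, -0.091], [0.0, -0.091, -0.996], [-1.0, 0.001, -0.001]]
ft_force: [0.0, 0.3, -3.0]
width: 0.0145
```

```bash
python3 - <<'E'
from h import *
go([.487,-.297,.31],-5.24)
E
```

```text
t 5.3 pos [ 0.4854 -0.2961  0.2279] yaw -5.20452150309341 w 0.014472441258080409 F [ 0.0019  0.2523 -2.983 ] M [-0.0182  0.0474 -0.0067]
shift mm tool [-82.1282   1.7532   0.7289] rotvec deg [ 0.0355 -0.0317 -0.0663]
```

Call:
carry_out --steps '[{"dx": -0.01, "dy": 0.001, "dz": 0, "ax": 0, "ay": 0, "az": 0}, {"dx": -0.01, "dy": 0, "dz": 0, "ax": 0, "ay": 0, "az": 0}, {"dx": -0.01, "dy": 0, "dz": 0, "ax": 0, "ay": 0, "az": 0}, {"dx": -0.01, "dy": 0, "dz": 0, "ax": 0, "ay": 0, "az": 0}, {"dx": -0.01, "dy": 0, "dz": 0, "ax": 0, "ay": 0, "az": 0}, {"dx": -0.01, "dy": 0, "dz": 0, "ax": 0, "ay": 0, "az": 0}, {"dx": -0.01, "dy": 0, "dz": 0, "ax": 0, "ay": 0, "az": 0}, {"dx": -0.008, "dy": 0, "dz": 0, "ax": 0, "ay": 0, "az": 0}, {"dx": -0.004, "dy": 0, "dz": 0, "ax": 0, "ay": 0, "az": 0}, {"dx": 0, "dy": 0, "dz": 0, "ax": 0, "ay": 0, "az": 0}]'

```text
time: 6.13
eef_pos: [0.4868, -0.2964, 0.3223]
ee_rot: [[0.004, 0.996, -0.091], [-0.002, -0.091, -0.996], [-1.0, 0.005, 0.001]]
ft_force: [0.6, -0.1, -2.6]
width: 0.0139
```

```bash
python3 - <<'E'
from h import *
# precontact: 100mm in front of target. target from combined cup fit
x,y,a=.4656,.3577,np.radians(10.7)
c,s=np.cos(a),np.sin(a)
for d in(0,-.1):
    lx,ly=.0625,-.213+d
    print(d,x+c*lx-s*ly,y+s*lx+c*ly)
    p=[x+c*lx-s*ly,y+s*lx+c*ly,.31]
go(p,10.7)
E
```

```text
0 0.5665602888611039 0.16000763779780858
-0.1 0.5851269503996616 0.06174635814344703
t 6.1333 pos [ 0.4868 -0.2964  0.3223] yaw -5.204005241092863 w 0.013919954653243367 F [ 0.6444 -0.1272 -2.5533] M [-0.0857  0.0134  0.031 ]
shift mm tool [  12.0827   65.4182 -365.6226] rotvec deg [-15.9042   0.1147  -0.2488]
```

Call:
carry_out --steps '[{"dx": 0, "dy": 0.002, "dz": -0.008, "ax": 0, "ay": 0, "az": 0}, {"dx": 0, "dy": 0.003, "dz": -0.016, "ax": 0, "ay": 0, "az": 0}, {"dx": 0, "dy": 0.003, "dz": -0.022, "ax": 0, "ay": 0, "az": 0}, {"dx": 0, "dy": 0.004, "dz": -0.022, "ax": 0, "ay": 0, "az": 0}, {"dx": 0, "dy": 0.004, "dz": -0.022, "ax": 0, "ay": 0, "az": 0}, {"dx": 0, "dy": 0.004, "dz": -0.022, "ax": 0, "ay": 0, "az": 0}, {"dx": 0, "dy": 0.004, "dz": -0.022, "ax": 0, "ay": 0, "az": 0}, {"dx": 0, "dy": 0.004, "dz": -0.022, "ax": 0, "ay": 0, "az": 0}, {"dx": 0, "dy": 0.004, "dz": -0.022, "ax": 0, "ay": 0, "az": 0}, {"dx": 0, "dy": 0.004, "dz": -0.022, "ax": 0, "ay": 0, "az": 0}]'

```text
time: 6.97
eef_pos: [0.5392, -0.0932, 0.3155]
ee_rot: [[-0.007, 0.995, -0.101], [-0.0, -0.101, -0.995], [-1.0, -0.007, 0.001]]
ft_force: [0.6, -0.6, -3.5]
width: 0.0142
```

Call:
carry_out --steps '[{"dx": 0, "dy": 0.004, "dz": -0.022, "ax": 0, "ay": 0, "az": 0}, {"dx": 0, "dy": 0.004, "dz": -0.022, "ax": 0, "ay": 0, "az": 0}, {"dx": 0, "dy": 0.004, "dz": -0.022, "ax": 0, "ay": 0, "az": 0}, {"dx": 0, "dy": 0.004, "dz": -0.022, "ax": -2, "ay": 0, "az": 0}, {"dx": 0, "dy": 0.004, "dz": -0.022, "ax": -2.5, "ay": 0, "az": 0}, {"dx": 0, "dy": 0.002, "dz": -0.016, "ax": -2.5, "ay": 0, "az": 0}, {"dx": 0, "dy": 0, "dz": -0.008, "ax": -2.5, "ay": 0, "az": 0}, {"dx": 0, "dy": 0, "dz": 0, "ax": -2, "ay": 0, "az": 0}, {"dx": 0, "dy": 0, "dz": 0, "ax": -1, "ay": 0, "az": 0}, {"dx": 0, "dy": 0, "dz": 0, "ax": 0, "ay": 0, "az": 0}]'

```text
time: 7.8
eef_pos: [0.5678, 0.0602, 0.3088]
ee_rot: [[-0.019, 0.989, 0.146], [0.005, 0.146, -0.989], [-1.0, -0.018, -0.008]]
ft_force: [-0.3, -0.2, -2.9]
width: 0.0141
```

```bash
python3 - <<'E'
from h import *
go([.585,.062,.31],10.7)
snap('scene','s3');snap('top','t3')
E
```

```text
t 7.8 pos [0.5678 0.0602 0.3088] yaw 8.385752195962608 w 0.01410655100693304 F [-0.3175 -0.2103 -2.8953] M [-0.0374 -0.0517  0.02  ]
shift mm tool [-1.5628 17.2861  0.687 ] rotvec deg [-2.3183 -0.4856  1.0087]
```

View pics/s3.png

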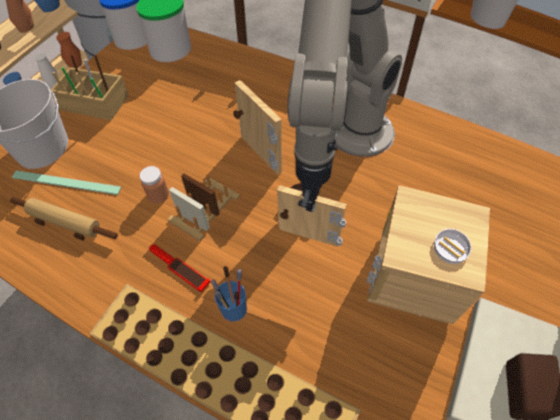

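View pics/t3.png

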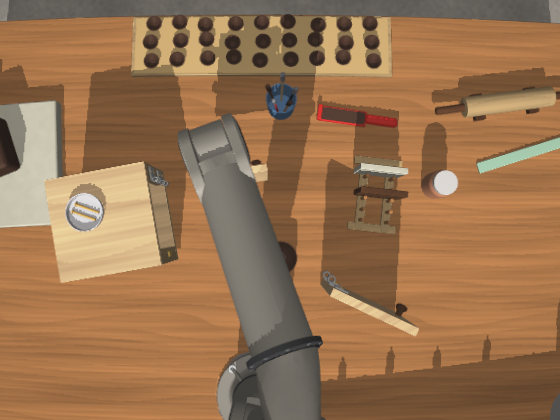

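The scene view shows the door in the grip near (310,215), with its knuckles at about (340,225) facing the cupboard's at (378,270). The bats stayed in the rack and the top view is blocked by the arm. I'll correct the yaw and x, then descend to hinge height while still about 100 mm in front.

Call:
carry_out --steps '[{"dx": 0, "dy": 0.006, "dz": 0, "ax": -2.3, "ay": -0.5, "az": 1.0}, {"dx": 0, "dy": 0.006, "dz": 0.001, "ax": 0, "ay": 0, "az": 0}, {"dx": 0.008, "dy": 0.005, "dz": 0, "ax": 0, "ay": 0, "az": 0}, {"dx": 0.014, "dy": 0, "dz": 0, "ax": 0, "ay": 0, "az": 0}, {"dx": 0.014, "dy": 0, "dz": 0, "ax": 0, "ay": 0, "az": 0}, {"dx": 0.014, "dy": 0, "dz": 0, "ax": 0, "ay": 0, "az": 0}, {"dx": 0.014, "dy": 0, "dz": 0, "ax": 0, "ay": 0, "az": 0}, {"dx": 0.014, "dy": 0, "dz": 0, "ax": 0, "ay": 0, "az": 0}, {"dx": 0.01, "dy": 0, "dz": 0, "ax": 0, "ay": 0, "az": 0}, {"dx": 0, "dy": 0, "dz": 0, "ax": 0, "ay": 0, "az": 0}]'

```text
time: 8.73
eef_pos: [0.5884, 0.0547, 0.2136]
ee_rot: [[-0.002, 0.987, 0.161], [-0.002, 0.161, -0.987], [-1.0, -0.002, 0.002]]
ft_force: [-0.7, 0.2, -3.1]
width: 0.0142
```

```bash
python3 - <<'E'
from h import *
go([.585,.062,.1947],10.7)
E
```

```text
t 8.7333 pos [0.5884 0.0547 0.2136] yaw 9.293046800503895 w 0.014224674659424208 F [-0.7122  0.1609 -3.1016] M [-0.0058  0.0585 -0.0065]
shift mm tool [18.8782 -2.1778 -7.7535] rotvec deg [-1.4068  0.1183  0.1181]
```

Call:
carry_out --steps '[{"dx": 0.008, "dy": -0.001, "dz": -0.003, "ax": -1.4, "ay": 0, "az": 0}, {"dx": 0.006, "dy": -0.001, "dz": -0.003, "ax": 0, "ay": 0, "az": 0}, {"dx": 0.004, "dy": 0, "dz": -0.001, "ax": 0, "ay": 0, "az": 0}, {"dx": 0, "dy": 0, "dz": 0, "ax": 0, "ay": 0, "az": 0}, {"dx": 0, "dy": 0, "dz": 0, "ax": 0, "ay": 0, "az": 0}, {"dx": 0, "dy": 0, "dz": 0, "ax": 0, "ay": 0, "az": 0}, {"dx": 0, "dy": 0, "dz": 0, "ax": 0, "ay": 0, "az": 0}, {"dx": 0, "dy": 0, "dz": 0, "ax": 0, "ay": 0, "az": 0}, {"dx": 0, "dy": 0, "dz": 0, "ax": 0, "ay": 0, "az": 0}, {"dx": 0, "dy": 0, "dz": 0, "ax": 0, "ay": 0, "az": 0}]'

```text
time: 9.57
eef_pos: [0.5871, 0.0621, 0.1965]
ee_rot: [[0.003, 0.983, 0.186], [-0.002, 0.186, -0.983], [-1.0, 0.002, 0.002]]
ft_force: [-0.1, 0.2, -3.3]
width: 0.0145
```

```bash
python3 - <<'E'
from h import *
go([.585,.062,.1947],10.7)
snap('scene','s4');snap('top','t4')
crop('s4','s4c',265,170,395,300,6)
crop('t4','t4c',130,120,280,220,5)
E
```

```text
t 9.5667 pos [0.5871 0.0621 0.1965] yaw 10.703475169535487 w 0.014521197301268315 F [-0.0963  0.2323 -3.3219] M [ 0.0523  0.0321 -0.0273]
shift mm tool [ 1.8182 -2.1223 -0.2934] rotvec deg [ 0.0033  0.1227 -0.13  ]
```

View pics/s4c.png

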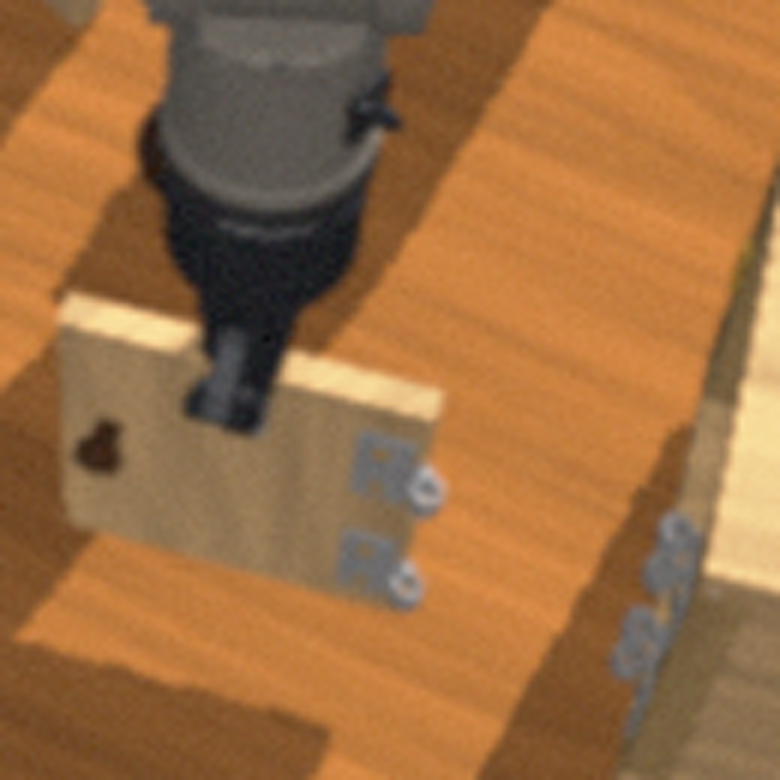

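View pics/t4c.png

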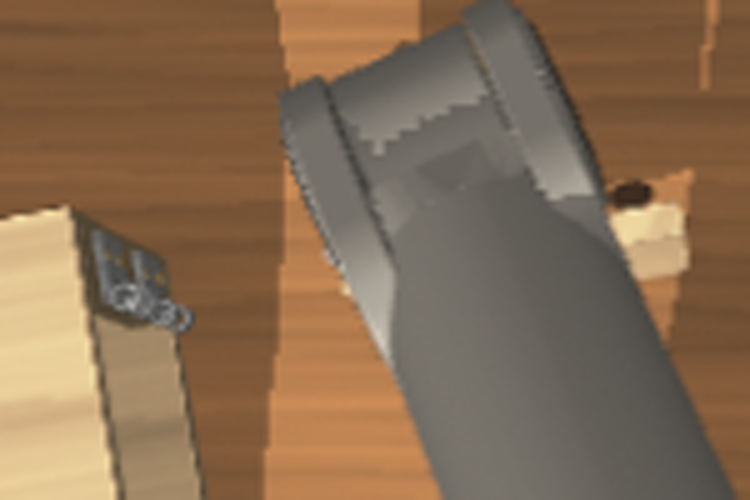

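```bash
cat >> h.py <<'E'
def Tz(p,L):
    c,s=np.cos(p[2]),np.sin(p[2]);L=np.atleast_2d(np.array(L,float));z=p[3] if len(p)>3 else 0
    tl=p[4] if len(p)>4 else 0; ro=p[5] if len(p)>5 else 0
    from scipy.spatial.transform import Rotation as Ro
    # tilt about door x (tl) and y (ro) around top middle
    piv=np.array([0,0,.18]) if len(p)>4 else np.zeros(3)
    L=Ro.from_rotvec([tl,ro,0]).apply(L-piv)+piv
    return np.c_[p[0]+c*L[:,0]-s*L[:,1],p[1]+s*L[:,0]+c*L[:,1],L[:,2]+z]
def tube(cx,cy,z):
    a=np.linspace(0,2*np.pi,25)
    for zz in(z-.007,z+.007): yield np.c_[cx+.007*np.cos(a),cy+.007*np.sin(a),0*a+zz]
    yield np.c_[cx+.0045*np.cos(a),cy+.0045*np.sin(a),0*a+z+.007]
def overlay(n,src,out,box,k,cup=None,door=None):
    x0,y0,x1,y1=box
    im=cv2.resize(cv2.imread('pics/'+src+'.png')[y0:y1,x0:x1],None,fx=k,fy=k,interpolation=cv2.INTER_CUBIC)
    raw=im.copy()
    def dr(X,col):
        q=((proj(n,X)-[x0,y0]+.5)*k-.5); cv2.polylines(im,[np.round(q*8).astype(int)],False,col,1,cv2.LINE_AA,3)
    if cup is not None:
        for zc in(.089,.177):
            for d in(-.017,.017):
                for r in tube(.08,-.13,zc+d): dr(Tz(cup,r),(255,0,255))
        dr(Tz(cup,[(.12,-.12,.244),(-.12,-.12,.244),(-.12,.12,.244),(.12,.12,.244),(.12,-.12,.244),(.12,-.12,0)]),(255,0,255))
    if door is not None:
        for zc in(.046,.134):
            for r in tube(.0175,.083,zc): dr(Tz(door,r),(0,255,0))
        b=[(.0075,-.08),(.0075,.08),(-.0075,.08),(-.0075,-.08),(.0075,-.08)]
        dr(Tz(door,[(u,v,.18) for u,v in b]),(0,255,0)); dr(Tz(door,[(u,v,0) for u,v in b]),(0,255,0))
    cv2.imwrite('pics/'+out+'.png',np.hstack([raw,im]) if raw.shape[1]*2<=800 else im)
E
python3 - <<'E'
from h import *
cs=[.4677,.3590,.1882]; ct=[.4641,.3563,.1854]
overlay('scene','s4','o1',(355,240,405,315),8,cup=cs)
overlay('top','t4','o2',(140,155,175,195),11,cup=ct)
overlay('scene','s4','o3',(270,210,350,280),9.9,door=[.5871,.0621,np.radians(10.7),.0448])
E
```

```text
(no output)
```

View pics/o1.png

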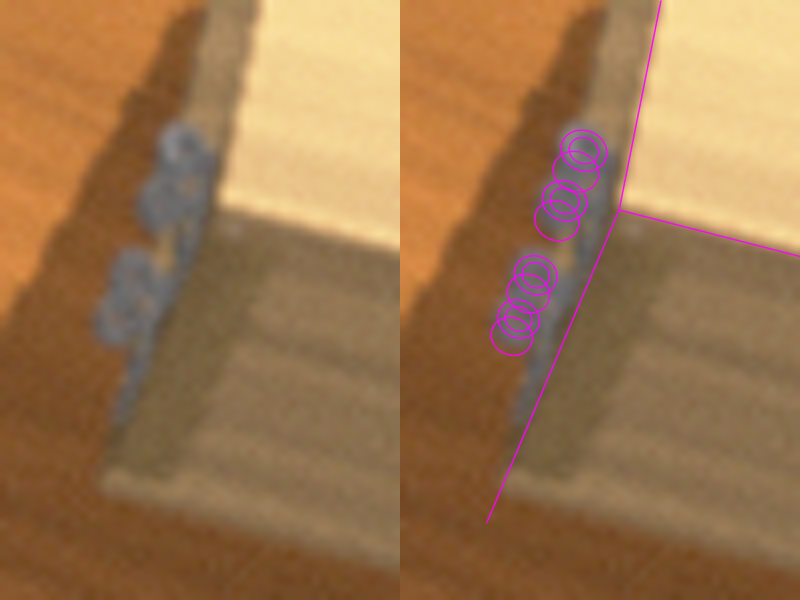

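View pics/o2.png

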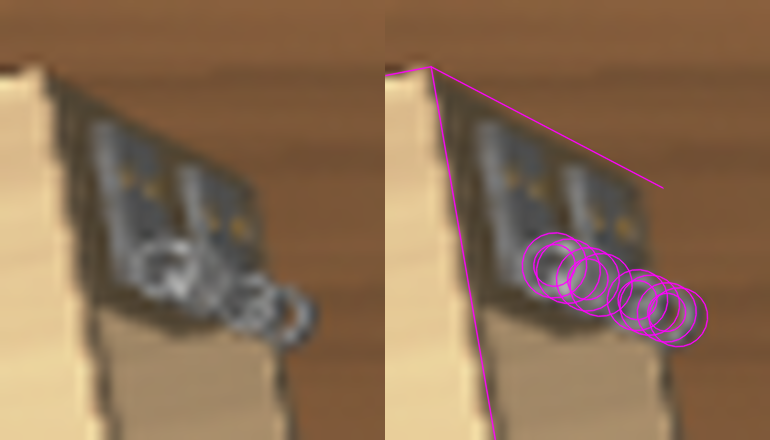

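View pics/o3.png

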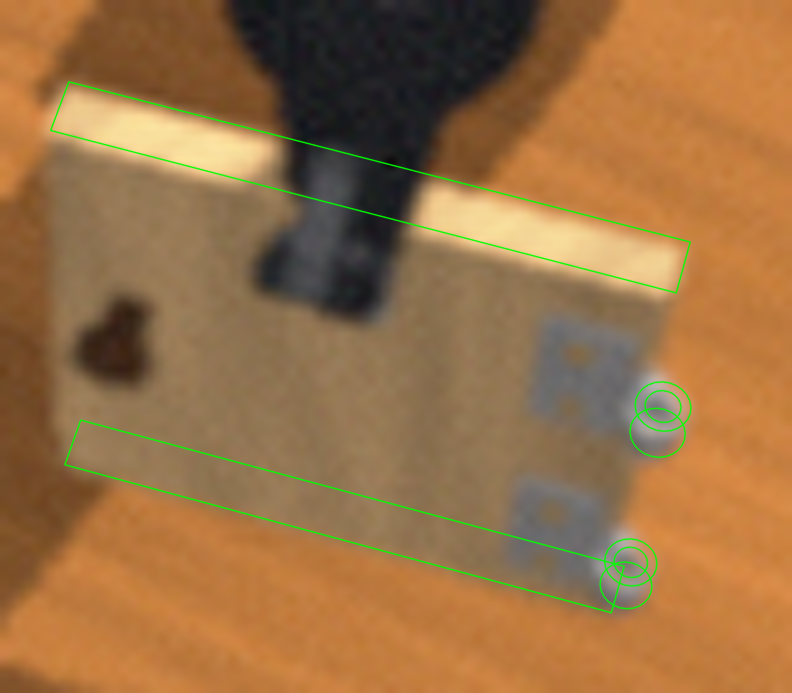

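The overlays show the cupboard model matching in both cameras, with knuckle rings within about half a pixel. The door model placed from the TCP is also within about 0.5 px in the scene view. I'll refine the door-in-hand pose with closer crops.

```bash
python3 - <<'E'
from h import *
crop('s4','d1',268,212,298,262,12)
crop('s4','d2',315,225,350,275,12)
a=cv2.imread('pics/d1.png');b=cv2.imread('pics/d2.png')
cv2.imwrite('pics/d12.png',np.hstack([a,b]))
E
```

```text
(no output)
```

View pics/d12.png

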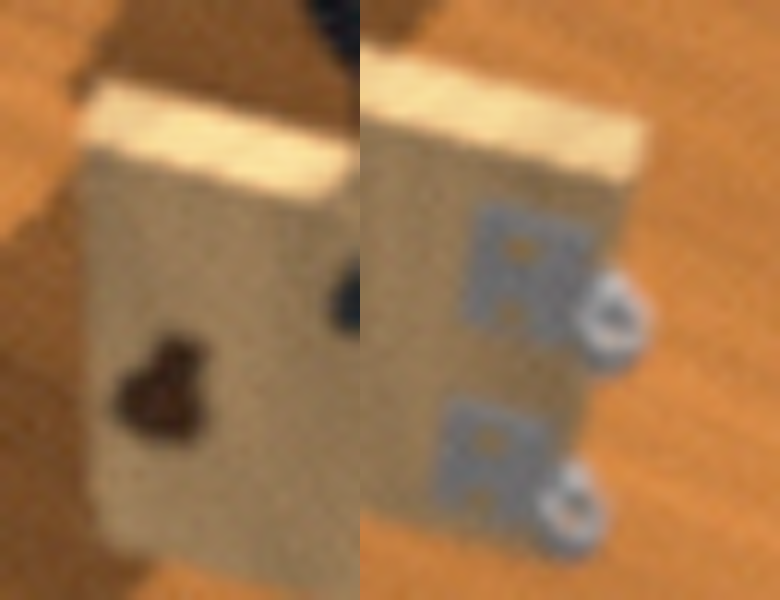

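```bash
cat > fd.py <<'E'
from h import *
def fitdoor(O,z,free=4,p0=(.587,.062,.187),ro=0.,cam='scene'):
    def full(q):
        return [q[0],q[1],q[2],z if free<5 else q[4],q[3] if free>3 else 0.,ro]
    def f(q):
        return (proj(cam,Tz(full(q),[o[1] for o in O]))-np.array([o[0] for o in O])).ravel()
    x0=list(p0)+[0.]*(free-3)
    if free==5:x0[4]=z
    r=least_squares(f,x0,x_scale=[.01,.01,.05,.05,.01][:free]);J=np.linalg.inv(r.jac.T@r.jac)
    print('door',r.x[:2],'yaw',np.degrees(r.x[2]),r.x[3:],'rms',np.sqrt(np.mean(r.fun**2)),'sd(.4px)',.4*np.sqrt(np.diag(J)))
    return full(r.x),r.fun.reshape(-1,2)
E
python3 - <<'E'
from fd import *
l=lambda a,b:((a+.5)/12-.5+268,(b+.5)/12-.5+212)
r=lambda a,b:((a+.5)/12-.5+315,(b+.5)/12-.5+225)
O=[(l(98,80),(-.0075,-.08,.18)),(l(80,143),(.0075,-.08,.18)),(l(100,548),(.0075,-.08,0)),(r(288,120),(-.0075,.08,.18)),(r(272,183),(.0075,.08,.18)),(r(257,315),(.0175,.083,.141)),(r(213,503),(.0175,.083,.053))]
for fr in(3,4,5):
    p,e=fitdoor(O,.0448,fr);print(e.tolist())
# cup from scene using knuckles too
sc=lambda a,b:((a+.5)/3.9-.5+350,(b+.5)/3.9-.5+180)
k=lambda a,b:((a+.5)/8-.5+355,(b+.5)/8-.5+240)
H=.244
S=[('scene',sc(190,22),(-.12,-.12,H)),('scene',sc(545,110),(-.12,.12,H)),('scene',sc(523,437),(.12,.12,H)),('scene',k(218,209),(.12,-.12,H)),('scene',k(184,147),(.08,-.13,.201)),('scene',k(135,272),(.08,-.13,.113))]
c,e=fit(S,[.46,.35,.18]);print('cup',c,np.degrees(c[2]),e.tolist())
E
```

```text
door [0.5892 0.0615] yaw 10.866335608706322 [] rms 0.2281070580501347 sd(.4px) [0.0004 0.0004 0.0054]
[[0.08629078926230704, 0.1613108858815906], [-0.2464673621490192, -0.16839474766734952], [-0.3956932919793985, -0.20287488215052463], [0.1068555671527065, -0.13505452560423237], [0.03352709934353015, -0.23799471597584443], [-0.022087771208987306, 0.24000397433906073], [0.4182030386245401, 0.2962279846233855]]
door [0.5892 0.0614] yaw 10.811546594260424 [0.0016] rms 0.22633527310990742 sd(.4px) [0.0004 0.0005 0.0065 0.006 ]
[[0.07210365610137615, 0.15768236201952845], [-0.2660340216859822, -0.17420507275136288], [-0.31523429476919773, -0.18588123865032458], [0.07943531552143668, -0.14240838689497082], [-6.619062583013147e-05, -0.24620338135733277], [-0.03427564222249657, 0.23894716631002666], [0.4581334807085682, 0.31099104878279604]]
door [0.5868 0.0605] yaw 10.880121623130373 [0.0005 0.0403] rms 0.19747194709751595 sd(.4px) [0.0023 0.001  0.0066 0.0061 0.0044]
[[0.23988776935300393, 0.28844653298389744], [-0.08160119486336725, -0.06353252927596031], [-0.2265178478265284, -0.2440358481778162], [-0.03445228004591172, -0.11303058856222492], [-0.10057890989304497, -0.24038614245552026], [-0.1377665764616154, 0.18520357457325076], [0.3407189254873515, 0.17997777188060127]]
cup [0.4674 0.3587 0.1849] 10.591167307548647 [[-0.2633177701754903, -0.24913066614107038], [0.09420922127293352, -0.06941149744534414], [0.6267674607941558, 0.40123270625360874], [-0.13375565520101418, -0.3052325697019569], [-0.21659745705176192, 0.04846672156497789], [-0.11480196254018438, 0.010937582457245298]]
```

```bash
python3 - <<'E'
from fd import *
a=np.radians(10.65)
for cup in([.4674,.3587,.1849],[.4677,.3590,.1882],[.4674,.3587,a]):
    h=Tz(cup,[(.08,-.13,0)])[0]; k=Tz([.5892,.0615,np.radians(10.82)],[(.0175,.083,0)])[0]
    d=h-k; R=arm.observe()['ee_rot']; print(h,k,'world',d*1000,'tool',R.T@d*1000, 'cupframe',np.cos(a)*d[0]+np.sin(a)*d[1],-np.sin(a)*d[0]+np.cos(a)*d[1])
E
```

```text
[0.5699 0.2456 0.    ] [0.5908 0.1463 0.    ] world [-20.8711  99.3142   0.    ] tool [  -0.2187   -2.0669 -101.4623] cupframe -0.002157456063274145 0.10146060714164416
[0.5706 0.2463 0.    ] [0.5908 0.1463 0.    ] world [-20.1985  99.9532   0.    ] tool [  -0.2181   -1.2874 -101.9652] cupframe -0.0013783588274513016 0.10196428505459258
[0.57   0.2457 0.    ] [0.5908 0.1463 0.    ] world [-20.7606  99.4145   0.    ] tool [  -0.2186   -1.9398 -101.5403] cupframe -0.0020303343642969554 0.10153875023997562
```

Call:
carry_out --steps '[{"dx": 0.0018, "dy": -0.002, "dz": -0.004, "ax": 0, "ay": 0, "az": 0}, {"dx": 0, "dy": 0, "dz": -0.009, "ax": 0, "ay": 0, "az": 0}, {"dx": 0, "dy": 0, "dz": -0.012, "ax": 0, "ay": 0, "az": 0}, {"dx": 0, "dy": 0, "dz": -0.012, "ax": 0, "ay": 0, "az": 0}, {"dx": 0, "dy": 0, "dz": -0.012, "ax": 0, "ay": 0, "az": 0}, {"dx": 0, "dy": 0, "dz": -0.01, "ax": 0, "ay": 0, "az": 0}, {"dx": 0, "dy": 0, "dz": -0.005, "ax": 0, "ay": 0, "az": 0}, {"dx": 0, "dy": 0, "dz": 0, "ax": 0, "ay": 0, "az": 0}, {"dx": 0, "dy": 0, "dz": 0, "ax": 0, "ay": 0, "az": 0}, {"dx": 0, "dy": 0, "dz": 0, "ax": 0, "ay": 0, "az": 0}]'

```text
time: 10.5
eef_pos: [0.5705, 0.1351, 0.1944]
ee_rot: [[0.002, 0.982, 0.191], [-0.0, 0.191, -0.982], [-1.0, 0.002, 0.0]]
ft_force: [0.0, -0.4, -3.2]
width: 0.0141
```

```bash
python3 - <<'E'
from h import *
go([.5664,.1615,.1947],10.65)
E
```

```text
t 10.5 pos [0.5705 0.1351 0.1944] yaw 10.992436110962194 w 0.014076221746345314 F [ 0.0467 -0.3802 -3.2025] M [ 0.0047 -0.0188 -0.0619]
shift mm tool [ -0.2922   0.9875 -26.7438] rotvec deg [ 0.3424  0.0251 -0.1249]
```

Call:
carry_out --steps '[{"dx": 0, "dy": 0.001, "dz": -0.002, "ax": 0.3, "ay": 0, "az": 0}, {"dx": 0, "dy": 0, "dz": 0, "ax": 0, "ay": 0, "az": 0}, {"dx": 0, "dy": 0, "dz": 0, "ax": 0, "ay": 0, "az": 0}, {"dx": 0, "dy": 0, "dz": 0, "ax": 0, "ay": 0, "az": 0}, {"dx": 0, "dy": 0, "dz": 0, "ax": 0, "ay": 0, "az": 0}, {"dx": 0, "dy": 0, "dz": 0, "ax": 0, "ay": 0, "az": 0}, {"dx": 0, "dy": 0, "dz": 0, "ax": 0, "ay": 0, "az": 0}, {"dx": 0, "dy": 0, "dz": 0, "ax": 0, "ay": 0, "az": 0}, {"dx": 0, "dy": 0, "dz": 0, "ax": 0, "ay": 0, "az": 0}, {"dx": 0, "dy": 0, "dz": 0, "ax": 0, "ay": 0, "az": 0}]'

```text
time: 11.33
eef_pos: [0.5722, 0.1335, 0.1941]
ee_rot: [[0.002, 0.984, 0.179], [-0.002, 0.179, -0.984], [-1.0, 0.002, 0.002]]
ft_force: [0.1, 0.4, -3.3]
width: 0.0139
```

```bash
python3 - <<'E'
from h import *
go([.5664,.1615,.1947],10.65)
snap('scene','s5');snap('top','t5')
crop('s5','e1',295,225,325,275,12)
crop('s5','e2',345,240,385,290,10)
a=cv2.imread('pics/e1.png');b=cv2.imread('pics/e2.png');b=cv2.copyMakeBorder(b,0,100,0,0,0)
cv2.imwrite('pics/e12.png',np.hstack([a,b]))
crop('t5','t5c',130,130,250,220,6.5)
E
```

```text
t 11.3333 pos [0.5722 0.1335 0.1941] yaw 10.339652350555948 w 0.013890248438018987 F [ 0.1262  0.4435 -3.2728] M [0.0302 0.0348 0.0499]
shift mm tool [ -0.6167  -0.6874 -28.554 ] rotvec deg [-0.3105  0.1308 -0.1047]
```

View pics/e12.png

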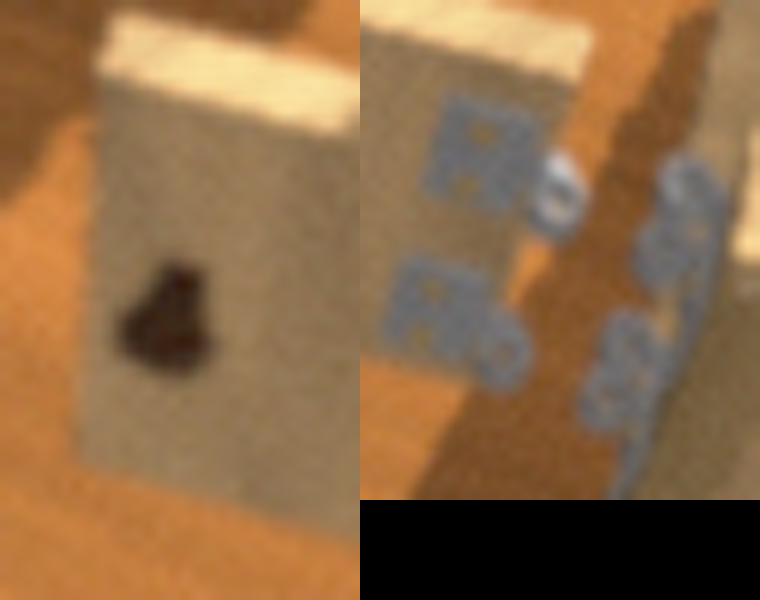

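View pics/t5c.png

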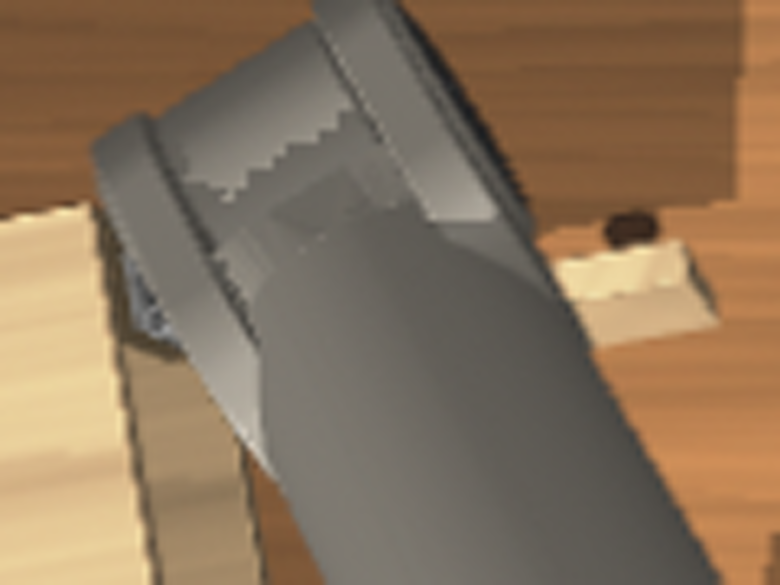

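```bash
cat > m5.py <<'E'
from fd import *
l=lambda a,b:((a+.5)/12-.5+295,(b+.5)/12-.5+225)
r=lambda a,b:((a-360+.5)/10-.5+345,(b+.5)/10-.5+240)
O=[(l(113,12),(-.0075,-.08,.18)),(l(97,72),(.0075,-.08,.18)),(l(82,458),(.0075,-.08,0)),(r(592,32),(-.0075,.08,.18)),(r(579,84),(.0075,.08,.18)),(r(562,190),(.0175,.083,.141)),(r(508,350),(.0175,.083,.053))]
for fr in(3,4,5):
    p,e=fitdoor(O,.0424,fr,p0=(.57,.13,.187));print(e.tolist())
k=Tz(p,[(.0175,.083,0)])
c=r(685,185),r(632,330)
print('obs cup ring', c, 'model',proj('scene',Tz([.4674,.3587,.1859],[(.08,-.13,.201),(.08,-.13,.113)])))
for i in range(4): print(arm.observe()['eef_pos'],arm.observe()['time'])
E
python3 m5.py
```

```text
door [0.5744 0.133 ] yaw 9.810369014361164 [] rms 0.3628063228943097 sd(.4px) [0.0004 0.0004 0.0054]
[[0.495030296765151, -0.24576453327586023], [0.08252095790373914, -0.2666280969824868], [-0.7359219920881515, 0.6145624144893986], [0.17429902325807234, -0.21172955716349406], [0.16456836585194878, -0.2023139295092733], [-0.28420858173865327, 0.5305262225332399], [0.009940187211668672, -0.18606389798281953]]
door [0.5744 0.1326] yaw 9.515276909041381 [0.0086] rms 0.32886026505801674 sd(.4px) [0.0004 0.0005 0.0065 0.006 ]
[[0.3977460839074638, -0.27342130060199565], [-0.044295132614195154, -0.30680449292509593], [-0.31517443749504537, 0.7094179126675044], [0.04032958945867904, -0.25013465740406104], [-0.002701034773451738, -0.24587588710107866], [-0.33592740879731764, 0.5278196844526519], [0.23792194412743584, -0.09860202245454275]]
door [0.573  0.1323] yaw 9.544684706975348 [0.0081 0.0398] rms 0.32232652661947375 sd(.4px) [0.0024 0.0007 0.0066 0.0061 0.0043]
[[0.49486166744532056, -0.19895484046207912], [0.06130456875598611, -0.24435232159873976], [-0.2494735933062202, 0.6768488989915227], [-0.0316942500105597, -0.23332402679545794], [-0.06831836888403586, -0.242972596993269], [-0.39972754635425645, 0.49710470511479343], [0.17490062573210707, -0.17201571950909056]]
obs cup ring ((377.05, 258.05), (371.75, 272.55)) model [[377.3732 258.0548]
 [371.3476 273.639 ]]
[0.5722 0.1336 0.1942] 11.4333
[0.5722 0.1336 0.1942] 11.4333
[0.5722 0.1336 0.1942] 11.4333
[0.5722 0.1336 0.1942] 11.4333
```

Call:
carry_out --steps '[{"dx": -0.0006, "dy": -0.0007, "dz": 0, "ax": -0.3, "ay": 0.1, "az": -0.1}, {"dx": 0, "dy": 0, "dz": -0.004, "ax": 0, "ay": 0, "az": 0}, {"dx": 0, "dy": 0, "dz": -0.004, "ax": 0, "ay": 0, "az": 0}, {"dx": 0, "dy": 0, "dz": -0.003, "ax": 0, "ay": 0, "az": 0}, {"dx": 0, "dy": 0, "dz": 0, "ax": 0, "ay": 0, "az": 0}, {"dx": 0, "dy": 0, "dz": 0, "ax": 0, "ay": 0, "az": 0}, {"dx": 0, "dy": 0, "dz": 0, "ax": 0, "ay": 0, "az": 0}, {"dx": 0, "dy": 0, "dz": 0, "ax": 0, "ay": 0, "az": 0}, {"dx": 0, "dy": 0, "dz": 0, "ax": 0, "ay": 0, "az": 0}, {"dx": 0, "dy": 0, "dz": 0, "ax": 0, "ay": 0, "az": 0}]'

```text
time: 12.27
eef_pos: [0.569, 0.1462, 0.1949]
ee_rot: [[0.0, 0.982, 0.186], [0.0, 0.186, -0.982], [-1.0, 0.0, -0.0]]
ft_force: [0.6, 0.2, -3.2]
width: 0.0142
```

```bash
python3 - <<'E'
from h import *
go([.5664,.1615,.1947],10.65)
E
```

```text
t 12.2667 pos [0.569  0.1462 0.1949] yaw 10.742189418863749 w 0.01422702452108554 F [ 0.627   0.2197 -3.2145] M [-0.0094  0.0262  0.0354]
shift mm tool [  0.1787   0.3059 -15.5041] rotvec deg [ 0.0922 -0.0007 -0.0003]
```

Aligned; now the last 15.5 mm in.

Call:
carry_out --steps '[{"dx": 0.0002, "dy": 0.0003, "dz": -0.002, "ax": 0, "ay": 0, "az": 0}, {"dx": 0, "dy": 0, "dz": -0.004, "ax": 0, "ay": 0, "az": 0}, {"dx": 0, "dy": 0, "dz": -0.004, "ax": 0, "ay": 0, "az": 0}, {"dx": 0, "dy": 0, "dz": -0.003, "ax": 0, "ay": 0, "az": 0}, {"dx": 0, "dy": 0, "dz": -0.002, "ax": 0, "ay": 0, "az": 0}, {"dx": 0, "dy": 0, "dz": 0, "ax": 0, "ay": 0, "az": 0}, {"dx": 0, "dy": 0, "dz": 0, "ax": 0, "ay": 0, "az": 0}, {"dx": 0, "dy": 0, "dz": 0, "ax": 0, "ay": 0, "az": 0}, {"dx": 0, "dy": 0, "dz": 0, "ax": 0, "ay": 0, "az": 0}, {"dx": 0, "dy": 0, "dz": 0, "ax": 0, "ay": 0, "az": 0}]'

```text
time: 13.1
eef_pos: [0.5662, 0.1628, 0.1946]
ee_rot: [[-0.0, 0.982, 0.187], [0.0, 0.187, -0.982], [-1.0, -0.0, -0.0]]
ft_force: [0.5, -0.2, -3.0]
width: 0.0143
```

```bash
python3 - <<'E'
from h import *
go([.5664,.1615,.1947],10.65)
snap('scene','s6');snap('top','t6')
go([.5664,.1615,.1947],10.65)
crop('s6','f1',301,228,331,278,12)
crop('s6','f2',350,240,390,290,10)
a=cv2.imread('pics/f1.png');b=cv2.imread('pics/f2.png');b=cv2.copyMakeBorder(b,0,100,0,0,0)
cv2.imwrite('pics/f12.png',np.hstack([a,b]))
p=arm.observe()['eef_pos']
overlay('scene','s6','f3',(350,240,390,300),10,cup=[.4674,.3587,.1859],door=[p[0]+.0021,p[1]-.0006,.186,p[2]-.1517])
E
```

```text
t 13.1 pos [0.5662 0.1628 0.1946] yaw 10.751108878492188 w 0.014311659323441146 F [ 0.5379 -0.2199 -3.0215] M [ 0.0073 -0.0438  0.0298]
shift mm tool [-0.0727  0.0029  1.279 ] rotvec deg [ 0.1011 -0.0022  0.0037]
t 13.2 pos [0.5662 0.1627 0.1946] yaw 10.744038037514601 w 0.014142453775523693 F [ 0.2771  0.3978 -2.0819] M [0.0414 0.0262 0.0077]
shift mm tool [-0.0828 -0.0127  1.2007] rotvec deg [ 0.094  -0.0019  0.003 ]
```

View pics/f12.png

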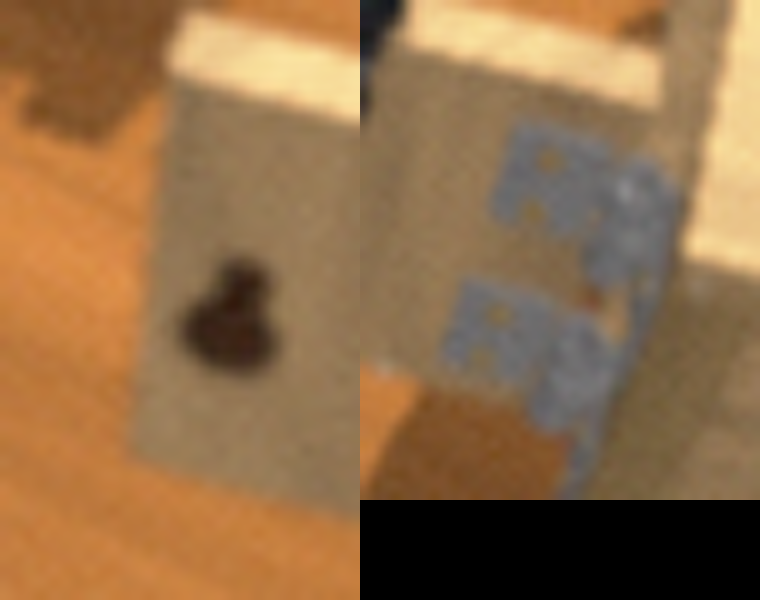

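View pics/f3.png

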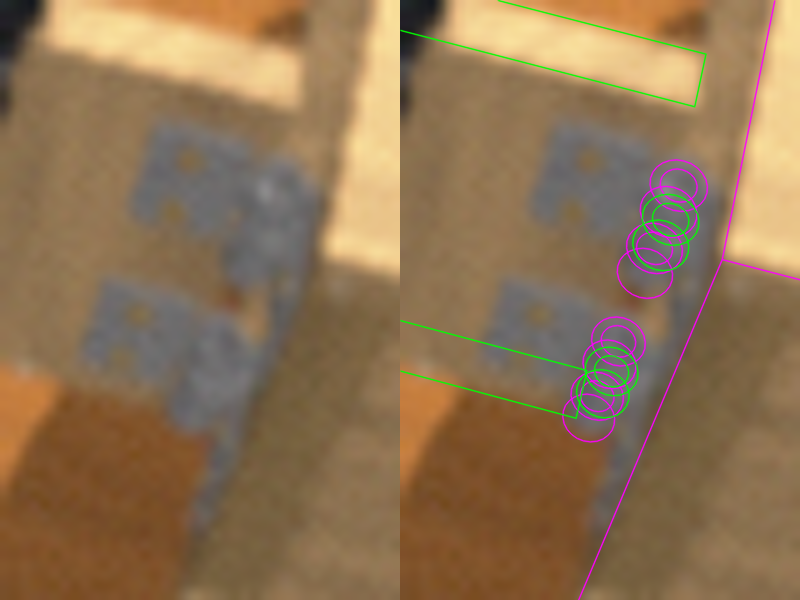

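```bash
cat > m6.py <<'E'
from fd import *
l=lambda a,b:((a+.5)/12-.5+301,(b+.5)/12-.5+228)
r=lambda a,b:((a-360+.5)/10-.5+350,(b+.5)/10-.5+240)
O=[(l(190,12),(-.0075,-.08,.18)),(l(174,70),(.0075,-.08,.18)),(l(133,455),(.0075,-.08,0)),(r(664,52),(-.0075,.08,.18)),(r(659,107),(.0075,.08,.18))]
for fr in(3,4):
    p,e=fitdoor(O,.1946-.1517,fr,p0=(.57,.16,.187));print(e.tolist())
h=Tz([.4674,.3587,.1859],[(.08,-.13,.089)])[0]
print('hinge',h,'knuckle low/high',Tz(p,[(.0175,.083,.046),(.0175,.083,.134)]))
print(onz('scene',[o[0] for o in O[:2]],.2229))
crop('t6','t6c',190,150,250,200,12)
E
python3 m6.py
```

```text
door [0.5675 0.1628] yaw 10.43293187061631 [] rms 0.3112819698564528 sd(.4px) [0.0005 0.0004 0.0064]
[[0.09232629882978927, -0.3856756748924681], [-0.17527859274622415, -0.17994275098160983], [-0.3651576734981745, 0.5389437580350886], [0.5286559780631137, 0.13616053115234195], [-0.1236371848951876, -0.10718819663514978]]
door [0.5675 0.1626] yaw 10.292161948501718 [0.004] rms 0.3023599235471579 sd(.4px) [0.0005 0.0005 0.0077 0.0069]
[[0.05694124739727613, -0.3922210207860246], [-0.2249330061396222, -0.19222964289090783], [-0.15638124648057783, 0.5869552133141269], [0.4876935075067763, 0.13000070656178764], [-0.18036187176971907, -0.11550516685116463]]
hinge [0.57   0.2457 0.089 ] knuckle low/high [[0.5698 0.248  0.0892]
 [0.5699 0.2476 0.1772]]
[[0.5757 0.083  0.2229]
 [0.5896 0.0861 0.2229]]
```

View pics/t6c.png

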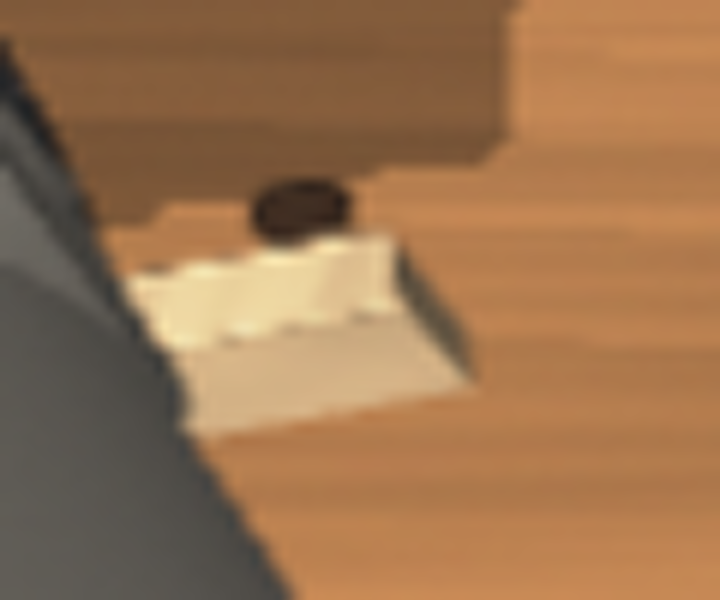

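```bash
python3 - <<'E'
from h import *
l=lambda a,b:((a+.5)/12-.5+190,(b+.5)/12-.5+150)
q=[l(392,236),l(400,312),l(475,380)]
print(onz('top',q[:2],.2229),onz('top',q[2:],.0429))
p=[.5683,.1622,np.radians(10.7)]
print(Tz(p,[(.0075,-.08,0),(-.0075,-.08,0)]))
# scene xy sensitivity to z
for z in(.218,.2229,.228): print(onz('scene',[(316.375,228.54),(315.04,233.375)],z).tolist())
E
```

```text
[[0.5868 0.0823 0.2229]
 [0.5721 0.0806 0.2229]] [[0.5745 0.0805 0.0429]]
[[0.5905 0.085  0.    ]
 [0.5758 0.0822 0.    ]]
[[0.5728949643831562, 0.08199208029767263, 0.21799999999999997], [0.586885862388674, 0.08504654691937605, 0.21799999999999986]]
[[0.5756975450799354, 0.08301268172813164, 0.2229], [0.5896139294574466, 0.08605088067427069, 0.22289999999999988]]
[[0.5786145168255626, 0.0840749403598339, 0.22799999999999998], [0.5924533462024957, 0.08709620764365086, 0.2280000000000001]]
```

Checks so far: the two cameras differ by (3.2, 3.1) mm at the held door. That matches the 3–4 mm offset seen on the known objects, so the height is right to about 1 mm. The knuckle is about 1.2–2 mm too deep along the cupboard's y, so I back out 1.5 mm.

Call:
carry_out --steps '[{"dx": 0, "dy": 0, "dz": 0.0015, "ax": 0, "ay": 0, "az": 0}, {"dx": 0, "dy": 0, "dz": 0, "ax": 0, "ay": 0, "az": 0}, {"dx": 0, "dy": 0, "dz": 0, "ax": 0, "ay": 0, "az": 0}, {"dx": 0, "dy": 0, "dz": 0, "ax": 0, "ay": 0, "az": 0}, {"dx": 0, "dy": 0, "dz": 0, "ax": 0, "ay": 0, "az": 0}, {"dx": 0, "dy": 0, "dz": 0, "ax": 0, "ay": 0, "az": 0}, {"dx": 0, "dy": 0, "dz": 0, "ax": 0, "ay": 0, "az": 0}, {"dx": 0, "dy": 0, "dz": 0, "ax": 0, "ay": 0, "az": 0}, {"dx": 0, "dy": 0, "dz": 0, "ax": 0, "ay": 0, "az": 0}, {"dx": 0, "dy": 0, "dz": 0, "ax": 0, "ay": 0, "az": 0}]'

```text
time: 14.03
eef_pos: [0.5666, 0.1606, 0.1946]
ee_rot: [[-0.0, 0.983, 0.186], [-0.0, 0.186, -0.983], [-1.0, -0.0, 0.0]]
ft_force: [0.5, -0.3, -3.1]
width: 0.014
```

```bash
python3 - <<'E'
from h import *
go([.5664,.1613,.1947],10.65)
im=snap('scene','s7').astype(int)
s=arm.observe();print(s['joint_vel'])
p=s['eef_pos']
overlay('scene','s7','g3',(350,240,390,300),10,cup=[.4674,.3587,.1859],door=[p[0]+.0021,p[1]-.0006,.186,p[2]-.1517])
E
```

```text
t 14.0333 pos [0.5666 0.1606 0.1946] yaw 10.70309880821536 w 0.013979943768339553 F [ 0.4526 -0.3298 -3.1245] M [-0.0469  0.0111 -0.0209]
shift mm tool [-0.1241 -0.0662 -0.7573] rotvec deg [0.0531 0.0082 0.0071]
[ 0.0007  0.0014 -0.0014  0.0015  0.0004  0.0005 -0.0003]
```

View pics/g3.png

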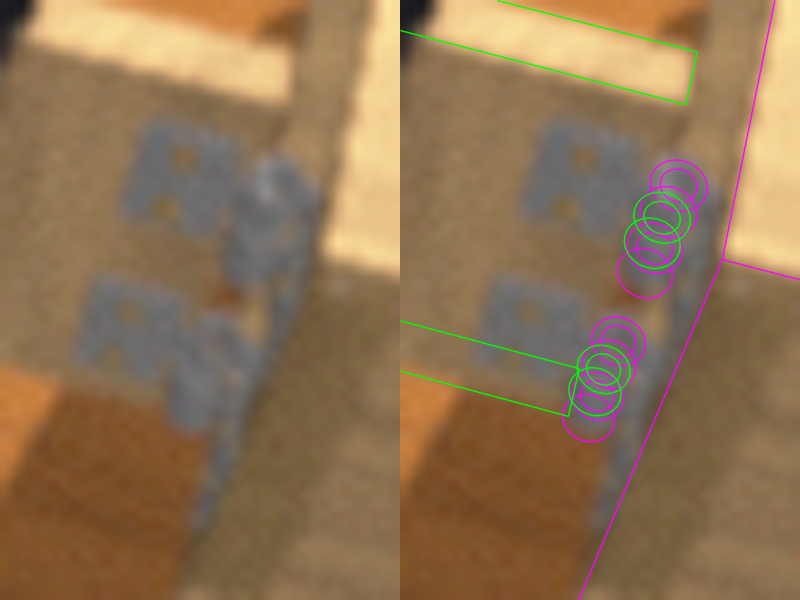

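Call:
carry_out --steps '[{"dx": 0, "dy": 0, "dz": -0.0005, "ax": 0, "ay": 0, "az": 0}, {"dx": 0, "dy": 0, "dz": 0, "ax": 0, "ay": 0, "az": 0}, {"dx": 0, "dy": 0, "dz": 0, "ax": 0, "ay": 0, "az": 0}, {"dx": 0, "dy": 0, "dz": 0, "ax": 0, "ay": 0, "az": 0}, {"dx": 0, "dy": 0, "dz": 0, "ax": 0, "ay": 0, "az": 0}, {"dx": 0, "dy": 0, "dz": 0, "ax": 0, "ay": 0, "az": 0}, {"dx": 0, "dy": 0, "dz": 0, "ax": 0, "ay": 0, "az": 0}, {"dx": 0, "dy": 0, "dz": 0, "ax": 0, "ay": 0, "az": 0}, {"dx": 0, "dy": 0, "dz": 0, "ax": 0, "ay": 0, "az": 0}, {"dx": 0, "dy": 0, "dz": 0, "ax": 0, "ay": 0, "az": 0}]'

```text
time: 14.92
eef_pos: [0.5665, 0.1612, 0.1946]
ee_rot: [[-0.0, 0.983, 0.186], [-0.0, 0.186, -0.983], [-1.0, -0.0, 0.0]]
ft_force: [0.3, -0.1, -3.4]
width: 0.0141
```

```bash
python3 - <<'E'
from h import *
go([.5664,.1613,.1947],10.65)
im=snap('scene','s8')
crop('s8','h1',301,228,331,278,12)
crop('s8','h2',350,240,390,290,12)
a=cv2.imread('pics/h1.png');b=cv2.imread('pics/h2.png')
cv2.imwrite('pics/h12.png',np.hstack([a[:,:300],b]))
# image shift of door between s6 and s8 and cup stability, by phase correlation
g=lambda n:cv2.cvtColor(cv2.imread('pics/%s.png'%n),cv2.COLOR_BGR2GRAY).astype(np.float32)
print(cv2.phaseCorrelate(g('s4')[200:300,400:480].copy(),g('s8')[200:300,400:480].copy()), cv2.phaseCorrelate(g('s0')[170:240,165:215].copy(),g('s8')[170:240,165:215].copy()))
E
```

```text
t 14.9167 pos [0.5665 0.1612 0.1946] yaw 10.703788314540377 w 0.014124414044145092 F [ 0.2557 -0.1445 -3.3569] M [-0.0084  0.0097 -0.0101]
shift mm tool [-0.098  -0.0796 -0.1665] rotvec deg [0.0538 0.0067 0.0033]
((0.03196474367806701, -0.04393348294045296), 0.9830729486942291) ((0.09142491546828424, -0.08401404901331233), 0.7923497886127896)
```

View pics/h12.png

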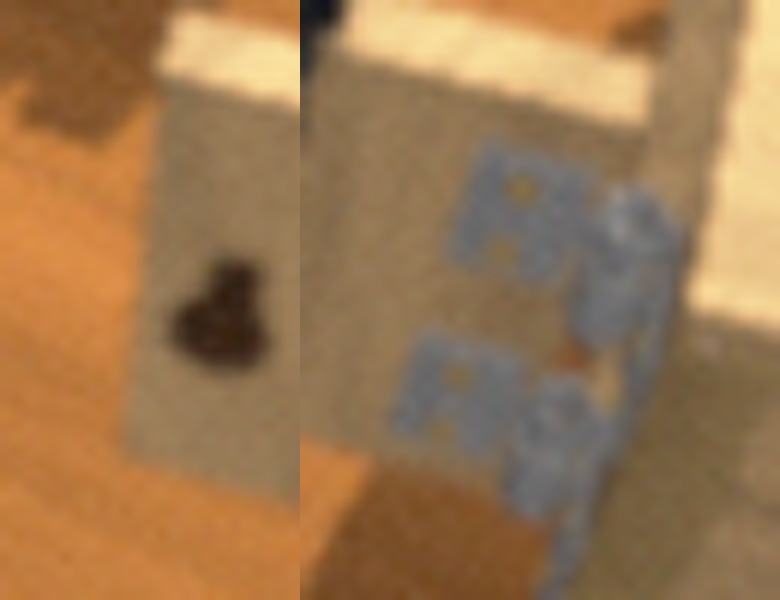

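View pics/s8.png

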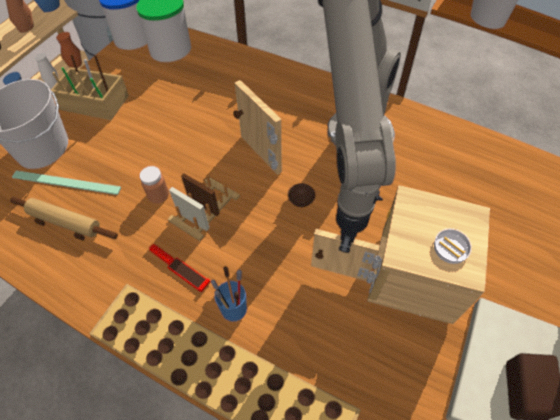

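```bash
python3 - <<'E'
from fd import *
l=lambda a,b:((a+.5)/12-.5+301,(b+.5)/12-.5+228)
r=lambda a,b:((a-300+.5)/12-.5+350,(b+.5)/12-.5+240)
O=[(l(176,12),(-.0075,-.08,.18)),(l(160,72),(.0075,-.08,.18)),(l(125,452),(.0075,-.08,0)),(r(656,60),(-.0075,.08,.18)),(r(645,124),(.0075,.08,.18))]
for fr in(3,4):
    p,e=fitdoor(O,.0429,fr,p0=(.57,.16,.187));print(e.tolist(),Tz(p,[(.0175,.083,.046),(.0175,.083,.134)]))
# leaf/screw patch shift vs s4 : predicted vs observed using screw marks
q=arm.observe()['eef_pos']
d0=np.array([.5892,.0615]);off=d0-[.5871,.0621]
for L in[(.0085,.065,.134)]: pass
print('arm-based knuckle',Tz([q[0]+off[0],q[1]+off[1],np.radians(10.75)],[(.0175,.083,0)]),'hinge',Tz([.4674,.3587,.1859],[(.08,-.13,0)]))
E
```

```text
door [0.5682 0.1604] yaw 10.710965028223484 [] rms 0.3717699708724252 sd(.4px) [0.0005 0.0004 0.0064]
[[0.21461711460642618, -0.41163484975749043], [-0.031870451797715305, -0.36523167608814333], [-0.5932047036723134, 0.7728598612902715], [0.27566941130203304, 0.051295679838062824], [0.06271785176954836, -0.02128070513902003]] [[0.57   0.2452 0.0889]
 [0.57   0.2452 0.1769]]
door [0.5683 0.1602] yaw 10.453937598180831 [0.0074] rms 0.34564652404359425 sd(.4px) [0.0005 0.0005 0.0077 0.0069]
[[0.14951750679938414, -0.422525237551298], [-0.12304716559918916, -0.38653497126014713], [-0.2082117646305619, 0.8610007994191164], [0.19982637182999952, 0.03878672031621022], [-0.04192125027697102, -0.037621142333591706]] [[0.5703 0.246  0.0895]
 [0.5704 0.2453 0.1775]]
arm-based knuckle [[0.5703 0.2454 0.    ]] hinge [[0.57   0.2457 0.    ]]
```

The camera fit and the arm reading both put the knuckles within about 0.5 mm of the hinge axis. The tool force is the door's weight alone, with nothing sideways. I'm handing in.

```bash
python3 - <<'E'
from bench import arm
print(arm.close_job())
E
```

```text
the job is handed in; nothing more can be done
None
```

I lifted the smaller door straight up out of the rack by its top edge and carried it clear of the bats. It is now held open, about square to the cupboard (yaw about 10.7°), with its knuckles in the hinge gaps. I handed the job in at about 15 s, with the door still gripped at 80 N.

**Alignment:** the knuckle axis is at (0.570, 0.245) by the camera fit and (0.5703, 0.2454) by the arm. The hinge axis is at (0.570, 0.2457), so the holes agree to about 0.5 mm.

**Height:** the door's underside is at 42.9 mm against the 43 mm wanted. That figure comes from the arm reading and the grip, and comparing the two cameras agrees to about 1 mm.

**Contact:** the force reading is about 3.3 N down, which is the door's weight, with under 0.3 N sideways. The arm was almost still (joint speeds below 0.002 rad/s, read about a second before hand-in). The pictures show no movement of the cupboard or of the bats and rack.

**Disagreements:**
- **Camera offset:** the two cameras differ by a steady 3–4 mm, so I aligned door and cupboard in the scene camera alone.
- **Top view:** the arm hid the hinges from the top camera, so I did not check the holes from above.
- **Tilt:** one bottom corner was off by about 0.8 pixel in the last fit. The two views hinted at small tilts in opposite directions, so I treated it as reading noise.

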